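# Pack the condiment pots and clamp the carrying case

## Robot

A 6-joint arm with a two-finger parallel gripper is mounted at the origin on a cart in front of the work surface, level with it; the furniture and walls round the work are solid. World frame = base frame: x ahead of the robot, y to its left, z up, the work surface at z = 0. Lengths are in mm, angles in rad, forces in N, time in s.
With the tool pointing down it reaches from about 350 to 875 mm from the base axis. Payload 4.2 kg.
Tool frame: the origin (TCP) lies midway between the tips of the shut fingers; the grasp point (between the pads) lies 19 mm behind it (arm.grasp_offset is the distance from the TCP to the grasp point, in mm); z points along the fingers, y is the direction in which the jaws open and shut (so a half turn about z gives the same grasp; the last joint's range is limited). The gripper opens to 85 mm and grips with 20 to 120 N. Pads are 22 mm wide; open, the fingers measure 114 mm over their backs; the gripper's body (76 mm by 85 mm) begins 54 mm behind the grasp point. The pads swing forward as they close: fully open they stand 13 mm farther back than shut.
Start: joints at [1.429, 0.385, 0.008, 0, -1.194, -0.259], TCP at [243.814, 575.46, 231.312] pointing down, gripper open.
Joint ranges: [-3.14, 3.14], [-1.21, 2.06], [-1.07, 1.41], [-3.16, 2.05], [-2.99, -0.16], [-3.1, 3.1]. Speed limits (rad/s): [2.79, 2.79, 3.14, 3.14, 3.14, 3.14].

## Interface

Orientations are given as a unit quaternion [x, y, z, w].
In Python, from bench import arm gives the robot as it stands.
- The arm moves only by the tool move_arm, never from a script. Its argument "moves" is a list of rows, each an object with "gripper": the gripper's target within -1 to 1 (fully open at 1, half-way at 0, shut at -1); "xyz": the shift along the tool's x, y, z in cm, a list of three; "angular": the turn, a rotation vector about the tool's x, y, z in rad, a list of three. In form: [{"gripper": gripper, "xyz": [dx, dy, dz], "angular": [wx, wy, wz]}, ...]. A call has 1 to 10 rows; each row is the pose to reach, as a shift and turn from the pose commanded when the call began, along the tool's axes at that moment; what a row does not reach only later rows make up. A row lasts 1/8 s, in which the tool goes at most 62.5 mm and 10.7 degrees, less where a joint would pass 70% of its speed; a pose out of reach is approached as far as the arm can. A call with a gripper value outside its range is refused whole. The fingers move at their own pace and stop on an object; the grip force is fixed at half the most. Time passes only in rows, so rows that repeat a pose let the fingers close. It gives the time, the measured TCP pose, the force and the opening at its end, in the units of the state.
- arm.read_state(): the state, without advancing time (a new reading comes with each control period).
- arm.get_image(name): name is "side" or "top" or "wrist"; returns (picture, depth): 384x512x3 uint8, blue, green, red; 384x512 float32, mm along the optical axis (not along the pixel's ray), 0 where there is no reading.
- arm.get_calibration(name): a dict with "camera_matrix" (3x3 intrinsics, pixels), "R" (3x3) and "t" (3): a world point X has camera coordinates R X + t. Camera axes: x right, y down, z forward; pixel columns grow to the right and rows downward; lengths in mm; the calibration is good to about 2 mm. A picture is of the moment at which its call begins: read the wrist's pose just before it. get_calibration takes no time and is no camera call; for the wrist camera it gives the pose at the moment of the call.
- arm.job_done(): hands the job in, once; it reports no verdict.
The state is a dict: "clock": time; "joints": joint angles; "joint_vel": joint speeds; "joint_efforts": joint torques, N m; "position": TCP position; "ee_rot": TCP orientation; "contact_force": force on the tool from outside, world axes, zero at the start; "wrist_torque": the same for the moment, N m; "gripper_width": finger opening in mm.
Only numpy, scipy, OpenCV 4.12 (cv2) and the standard library are available. Lean on these libraries where they do the work, as an engineer would, in place of code of your own. Each camera call takes 0.05 s, during which the arm holds its last target. There are 200 camera calls.

## Task

Pack up the condiments for the cart's next round: set every round-bottomed white condiment pot upright into a dished seat of its own in the open metal case, any pot in any seat. When all of them sit in their seats, shut the lid gently until it meets the base all round, and then swing the wire bail up and over its humps so that it clamps the lid. Leave the other things on the table where they are.

Things in the scene. Friction and masses are not known exactly. Their poses are not given: they have to be found in the camera images.
- case: base of the metal carrying case, fixed: an open aluminium box 160 mm deep (its x), 236 wide (its y), rim 44 high, walls and floor 4. Origin at the centre of its underside, z up. Its -x side is the front (wire bail); the lid is hinged on its +x side and stands open there. Inside: six wooden dished seats, 2 rows in x by 3 in y, 72 mm apart both ways.
- lid_hinge (a point): middle of the lid's hinge line, which runs along the case's y axis, 84 mm from the case's centre towards its +x, at the height of the base rim (44 mm)
- lid (a joint): lid angle (rad): 0 = shut, rim on rim; 1.57 = upright; starts at 1.75 to 1.92, leaning back; stop at 2.1. The stiff hinge lets the lid stay wherever it is left; 2 to 6 N at the tab moves it. The lid is an aluminium shell 160 x 236 mm, 36 deep; shut, its flat top is 80 mm above the table (inside 76).
- lid_tab (a point): point on the lid's lift tab, a steel tongue 44 mm wide, 6 thick, that sticks out 26 mm from the middle of the lid's free edge in the plane of its rim; 184 mm from the hinge line, 6 mm short of the tab's end. Open, the tab points up; shut, it points out of the front 44 to 50 mm above the table, between the bail's arms. Push on its outer face (the top when shut) to close.
- bail (a joint): angle of the wire bail (rad) about an axis along the case's y, 88 mm from its centre towards -x, 20 mm above the table: 0 = level, pointing out of the front; 1.57 = up; grows as it swings up and over the lid. Starts at 0.6 to 1.1, stays where left. Over the shut lid it springs over two humps near 1.77 (about 5 N) and stays behind them: clamped at 1.87 to 1.97.
- bail_bar (a point): middle of the bail's cross bar, along the case's y, 77 mm from the pivot: a round wooden sleeve 10 mm thick, 36 long, on a 6 mm wire U with 80 mm between its arms. Clamped, this point is 91 mm above the table, 11 above the lid's flat top; the humps and rest pads on the lid lie 20 to 38 mm either side of the middle, so fingers fit between them.
- seat0 (a point): dished seat 0 of the case: a round cone-sided hollow, 40 mm across at its floor and 67 mm at its rim 17 mm higher, at x -36 mm, y -72 mm in the case. The point is the centre of its floor, 4 mm above the table; a seated pot's origin lies here.
- seat1 (a point): dished seat 1 of the case: a round cone-sided hollow, 40 mm across at its floor and 67 mm at its rim 17 mm higher, at x -36 mm, y 0 mm in the case. The point is the centre of its floor, 4 mm above the table; a seated pot's origin lies here.
- seat2 (a point): dished seat 2 of the case: a round cone-sided hollow, 40 mm across at its floor and 67 mm at its rim 17 mm higher, at x -36 mm, y 72 mm in the case. The point is the centre of its floor, 4 mm above the table; a seated pot's origin lies here.
- seat3 (a point): dished seat 3 of the case: a round cone-sided hollow, 40 mm across at its floor and 67 mm at its rim 17 mm higher, at x 36 mm, y -72 mm in the case. The point is the centre of its floor, 4 mm above the table; a seated pot's origin lies here.
- seat4 (a point): dished seat 4 of the case: a round cone-sided hollow, 40 mm across at its floor and 67 mm at its rim 17 mm higher, at x 36 mm, y 0 mm in the case. The point is the centre of its floor, 4 mm above the table; a seated pot's origin lies here.
- seat5 (a point): dished seat 5 of the case: a round cone-sided hollow, 40 mm across at its floor and 67 mm at its rim 17 mm higher, at x 36 mm, y 72 mm in the case. The point is the centre of its floor, 4 mm above the table; a seated pot's origin lies here.
- pot0: white ceramic condiment pot, 62 mm high, all alike (4 to 6 are there): ball-shaped body 60 mm across on a flat foot 34 across, fixed lid, and on top a round knob 22 mm across from 51 to 62 mm up (narrower neck 47 to 51, shoulder below). About 0.2 kg, bottom-heavy: rights itself if tipped. Origin at the centre of the foot, z up. Lift it by the knob.
- pot1: white ceramic condiment pot, 62 mm high, all alike (4 to 6 are there): ball-shaped body 60 mm across on a flat foot 34 across, fixed lid, and on top a round knob 22 mm across from 51 to 62 mm up (narrower neck 47 to 51, shoulder below). About 0.2 kg, bottom-heavy: rights itself if tipped. Origin at the centre of the foot, z up. Lift it by the knob.
- pot2: white ceramic condiment pot, 62 mm high, all alike (4 to 6 are there): ball-shaped body 60 mm across on a flat foot 34 across, fixed lid, and on top a round knob 22 mm across from 51 to 62 mm up (narrower neck 47 to 51, shoulder below). About 0.2 kg, bottom-heavy: rights itself if tipped. Origin at the centre of the foot, z up. Lift it by the knob.
- pot3: white ceramic condiment pot, 62 mm high, all alike (4 to 6 are there): ball-shaped body 60 mm across on a flat foot 34 across, fixed lid, and on top a round knob 22 mm across from 51 to 62 mm up (narrower neck 47 to 51, shoulder below). About 0.2 kg, bottom-heavy: rights itself if tipped. Origin at the centre of the foot, z up. Lift it by the knob.
- pot4: white ceramic condiment pot, 62 mm high, all alike (4 to 6 are there): ball-shaped body 60 mm across on a flat foot 34 across, fixed lid, and on top a round knob 22 mm across from 51 to 62 mm up (narrower neck 47 to 51, shoulder below). About 0.2 kg, bottom-heavy: rights itself if tipped. Origin at the centre of the foot, z up. Lift it by the knob.
- pot5: white ceramic condiment pot, 62 mm high, all alike (4 to 6 are there): ball-shaped body 60 mm across on a flat foot 34 across, fixed lid, and on top a round knob 22 mm across from 51 to 62 mm up (narrower neck 47 to 51, shoulder below). About 0.2 kg, bottom-heavy: rights itself if tipped. Origin at the centre of the foot, z up. Lift it by the knob.
- salt_shaker: grey and clear salt shaker, 44 mm across, 90 mm high; leave it alone. Origin at the centre of its underside.
- tea_glass_b: clear waisted tea glass, 64 mm across, 89 mm high; leave it alone. Origin at the centre of its underside.
- spice_a: spice jar with black cap, 41 mm across, 105 mm high; leave it alone. Origin at the centre of its underside.
- spoon: metal spoon lying flat, 189 mm long; leave it alone. Origin at the centre of its underside.
There are look-alikes about, which are no part of the job. What is shaped like the pot1 but pink is not meant.

How it is judged (in metres and radians):
On the way, in this order (a step that is already met when the one before it is completed fails the run):
1. every pot that is there sits in a seat, with the lid still open (((horizontal distance between pot0 and seat0 below 0.005 m and z of pot0 in the frame of seat0 below 0.004 m) or (horizontal distance between pot0 and seat1 below 0.005 m and z of pot0 in the frame of seat1 below 0.004 m) or (horizontal distance between pot0 and seat2 below 0.005 m and z of pot0 in the frame of seat2 below 0.004 m) or (horizontal distance between pot0 and seat3 below 0.005 m and z of pot0 in the frame of seat3 below 0.004 m) or (horizontal distance between pot0 and seat4 below 0.005 m and z of pot0 in the frame of seat4 below 0.004 m) or (horizontal distance between pot0 and seat5 below 0.005 m and z of pot0 in the frame of seat5 below 0.004 m)) and angle between each of pot0, pot1, pot2, pot3, pot4, pot5's own z axis and vertical below 0.12 rad and ((horizontal distance between pot1 and seat0 below 0.005 m and z of pot1 in the frame of seat0 below 0.004 m) or (horizontal distance between pot1 and seat1 below 0.005 m and z of pot1 in the frame of seat1 below 0.004 m) or (horizontal distance between pot1 and seat2 below 0.005 m and z of pot1 in the frame of seat2 below 0.004 m) or (horizontal distance between pot1 and seat3 below 0.005 m and z of pot1 in the frame of seat3 below 0.004 m) or (horizontal distance between pot1 and seat4 below 0.005 m and z of pot1 in the frame of seat4 below 0.004 m) or (horizontal distance between pot1 and seat5 below 0.005 m and z of pot1 in the frame of seat5 below 0.004 m)) and ((horizontal distance between pot2 and seat0 below 0.005 m and z of pot2 in the frame of seat0 below 0.004 m) or (horizontal distance between pot2 and seat1 below 0.005 m and z of pot2 in the frame of seat1 below 0.004 m) or (horizontal distance between pot2 and seat2 below 0.005 m and z of pot2 in the frame of seat2 below 0.004 m) or (horizontal distance between pot2 and seat3 below 0.005 m and z of pot2 in the frame of seat3 below 0.004 m) or (horizontal distance between pot2 and seat4 below 0.005 m and z of pot2 in the frame of seat4 below 0.004 m) or (horizontal distance between pot2 and seat5 below 0.005 m and z of pot2 in the frame of seat5 below 0.004 m)) and ((horizontal distance between pot3 and seat0 below 0.005 m and z of pot3 in the frame of seat0 below 0.004 m) or (horizontal distance between pot3 and seat1 below 0.005 m and z of pot3 in the frame of seat1 below 0.004 m) or (horizontal distance between pot3 and seat2 below 0.005 m and z of pot3 in the frame of seat2 below 0.004 m) or (horizontal distance between pot3 and seat3 below 0.005 m and z of pot3 in the frame of seat3 below 0.004 m) or (horizontal distance between pot3 and seat4 below 0.005 m and z of pot3 in the frame of seat4 below 0.004 m) or (horizontal distance between pot3 and seat5 below 0.005 m and z of pot3 in the frame of seat5 below 0.004 m)) and ((horizontal distance between pot4 and seat0 below 0.005 m and z of pot4 in the frame of seat0 below 0.004 m) or (horizontal distance between pot4 and seat1 below 0.005 m and z of pot4 in the frame of seat1 below 0.004 m) or (horizontal distance between pot4 and seat2 below 0.005 m and z of pot4 in the frame of seat2 below 0.004 m) or (horizontal distance between pot4 and seat3 below 0.005 m and z of pot4 in the frame of seat3 below 0.004 m) or (horizontal distance between pot4 and seat4 below 0.005 m and z of pot4 in the frame of seat4 below 0.004 m) or (horizontal distance between pot4 and seat5 below 0.005 m and z of pot4 in the frame of seat5 below 0.004 m)) and ((horizontal distance between pot5 and seat0 below 0.005 m and z of pot5 in the frame of seat0 below 0.004 m) or (horizontal distance between pot5 and seat1 below 0.005 m and z of pot5 in the frame of seat1 below 0.004 m) or (horizontal distance between pot5 and seat2 below 0.005 m and z of pot5 in the frame of seat2 below 0.004 m) or (horizontal distance between pot5 and seat3 below 0.005 m and z of pot5 in the frame of seat3 below 0.004 m) or (horizontal distance between pot5 and seat4 below 0.005 m and z of pot5 in the frame of seat4 below 0.004 m) or (horizontal distance between pot5 and seat5 below 0.005 m and z of pot5 in the frame of seat5 below 0.004 m)) and value of joint lid above 0.8 rad), for 0.2 s.
2. the lid is shut on the base, with the bail not yet over (value of joint lid below 0.04 rad and value of joint bail below 1.7 rad), for 0.2 s.
3. the bail is over its humps and clamps the lid (value of joint lid below 0.04 rad and value of joint bail above 1.85 rad), for 0.2 s.
At the end, for the whole second after the job is handed in: Every pot that is there stands in a seat of its own (foot within 5 mm of the seat's centre and 4 mm of its floor, leaning less than 0.12 rad) and at rest, the lid is shut (under 0.04 rad) and the bail is clamped behind its humps (past 1.85 rad) (all of step 3 and ((horizontal distance between pot0 and seat0 below 0.005 m and z of pot0 in the frame of seat0 below 0.004 m) or (horizontal distance between pot0 and seat1 below 0.005 m and z of pot0 in the frame of seat1 below 0.004 m) or (horizontal distance between pot0 and seat2 below 0.005 m and z of pot0 in the frame of seat2 below 0.004 m) or (horizontal distance between pot0 and seat3 below 0.005 m and z of pot0 in the frame of seat3 below 0.004 m) or (horizontal distance between pot0 and seat4 below 0.005 m and z of pot0 in the frame of seat4 below 0.004 m) or (horizontal distance between pot0 and seat5 below 0.005 m and z of pot0 in the frame of seat5 below 0.004 m)) and angle between each of pot0, pot1, pot2, pot3, pot4, pot5's own z axis and vertical below 0.12 rad and ((horizontal distance between pot1 and seat0 below 0.005 m and z of pot1 in the frame of seat0 below 0.004 m) or (horizontal distance between pot1 and seat1 below 0.005 m and z of pot1 in the frame of seat1 below 0.004 m) or (horizontal distance between pot1 and seat2 below 0.005 m and z of pot1 in the frame of seat2 below 0.004 m) or (horizontal distance between pot1 and seat3 below 0.005 m and z of pot1 in the frame of seat3 below 0.004 m) or (horizontal distance between pot1 and seat4 below 0.005 m and z of pot1 in the frame of seat4 below 0.004 m) or (horizontal distance between pot1 and seat5 below 0.005 m and z of pot1 in the frame of seat5 below 0.004 m)) and ((horizontal distance between pot2 and seat0 below 0.005 m and z of pot2 in the frame of seat0 below 0.004 m) or (horizontal distance between pot2 and seat1 below 0.005 m and z of pot2 in the frame of seat1 below 0.004 m) or (horizontal distance between pot2 and seat2 below 0.005 m and z of pot2 in the frame of seat2 below 0.004 m) or (horizontal distance between pot2 and seat3 below 0.005 m and z of pot2 in the frame of seat3 below 0.004 m) or (horizontal distance between pot2 and seat4 below 0.005 m and z of pot2 in the frame of seat4 below 0.004 m) or (horizontal distance between pot2 and seat5 below 0.005 m and z of pot2 in the frame of seat5 below 0.004 m)) and ((horizontal distance between pot3 and seat0 below 0.005 m and z of pot3 in the frame of seat0 below 0.004 m) or (horizontal distance between pot3 and seat1 below 0.005 m and z of pot3 in the frame of seat1 below 0.004 m) or (horizontal distance between pot3 and seat2 below 0.005 m and z of pot3 in the frame of seat2 below 0.004 m) or (horizontal distance between pot3 and seat3 below 0.005 m and z of pot3 in the frame of seat3 below 0.004 m) or (horizontal distance between pot3 and seat4 below 0.005 m and z of pot3 in the frame of seat4 below 0.004 m) or (horizontal distance between pot3 and seat5 below 0.005 m and z of pot3 in the frame of seat5 below 0.004 m)) and ((horizontal distance between pot4 and seat0 below 0.005 m and z of pot4 in the frame of seat0 below 0.004 m) or (horizontal distance between pot4 and seat1 below 0.005 m and z of pot4 in the frame of seat1 below 0.004 m) or (horizontal distance between pot4 and seat2 below 0.005 m and z of pot4 in the frame of seat2 below 0.004 m) or (horizontal distance between pot4 and seat3 below 0.005 m and z of pot4 in the frame of seat3 below 0.004 m) or (horizontal distance between pot4 and seat4 below 0.005 m and z of pot4 in the frame of seat4 below 0.004 m) or (horizontal distance between pot4 and seat5 below 0.005 m and z of pot4 in the frame of seat5 below 0.004 m)) and ((horizontal distance between pot5 and seat0 below 0.005 m and z of pot5 in the frame of seat0 below 0.004 m) or (horizontal distance between pot5 and seat1 below 0.005 m and z of pot5 in the frame of seat1 below 0.004 m) or (horizontal distance between pot5 and seat2 below 0.005 m and z of pot5 in the frame of seat2 below 0.004 m) or (horizontal distance between pot5 and seat3 below 0.005 m and z of pot5 in the frame of seat3 below 0.004 m) or (horizontal distance between pot5 and seat4 below 0.005 m and z of pot5 in the frame of seat4 below 0.004 m) or (horizontal distance between pot5 and seat5 below 0.005 m and z of pot5 in the frame of seat5 below 0.004 m)) and velocity of joint bail below 0.2 rad/s and linear speed of each of pot0, pot1, pot2, pot3, pot4, pot5 below 0.02 m/s); the robot touches nothing.
It fails at once if another thing on the table is moved by more than 40 mm (distance of any of salt_shaker, tea_glass_b, spice_a, spoon from where it was at the start of the episode above 0.04 m).
It fails at once if the lid is slammed (faster than 3 rad/s as it closes) (velocity of joint lid below -3 rad/s).
Of pot0, pot1, pot2, pot3, pot4, pot5 only 4 to 6 are there at a start; the rules pass over those that are not, and their reading is None.
At some moment in a run one of pot0, pot1, pot2, pot3, pot4, pot5 may be knocked a few centimetres aside while the robot is not near it.
Once in a run the grip may slacken for a moment while it holds something.
It also fails if it takes over 210 s, if anything falls off the work surface, if the arm or the gripper's body presses on something with over 40 N, if the wrist force passes 120 N, or if a joint passes its speed limit or range.

## Working session

There is one attempt and no reset: what is moved stays moved. The work goes in short steps, Python scripts to look and compute and a tool call to move; the robot and the scene stay as the last step left them, time stands still between calls to the robot, and variables do not carry over. Pictures are saved under pics/ and viewed, about 12 in all and at most 16, crops included, and the job is handed in when it is done.

Besides the shell and the picture viewer there is one more tool, called after ">>>" as a command line: name --argument value ..., lists and objects as JSON in quotes. move_arm: Moves the arm, as the interface text tells. Its arguments: {"type":"object","properties":{"moves":{"type":"array","items":{"type":"object","properties":{"gripper":{"type":"number"},"xyz":{"type":"array","items":{"type":"number"}},"angular":{"type":"array","items":{"type":"number"}}}}}},"required":["moves"]}

```bash
mkdir -p pics; ls; cat > h.py <<'E'
import numpy as np, cv2
from bench import arm
def snap(name,fn=None):
    c=arm.get_calibration(name); im,d=arm.get_image(name)
    if fn: cv2.imwrite('pics/'+fn,im)
    return im,d,c
def cloud(d,c):
    K=np.array(c['camera_matrix']);R=np.array(c['R']);t=np.array(c['t']).ravel()
    v,u=np.mgrid[:d.shape[0],:d.shape[1]]
    P=np.stack([(u-K[0,2])/K[0,0]*d,(v-K[1,2])/K[1,1]*d,d],-1)
    W=(P-t)@R; W[d==0]=np.nan
    return W
def proj(X,c):
    K=np.array(c['camera_matrix']);p=np.array(c['R'])@np.array(X,float)+np.array(c['t']).ravel()
    return (K@p)[:2]/p[2]
E
python3 - <<'E'
from h import *
ims=[]
for n in ['top','side']:
    im,d,c=snap(n); ims.append(im); np.savez('/tmp/'+n,im=im,d=d,R=c['R'],t=c['t'],K=c['camera_matrix'])
    print(n,np.round(-np.array(c['R']).T@np.array(c['t']).ravel()),np.round(np.array(c['R']),2).tolist())
    cv2.imwrite(f'pics/{n}0.png',im)
s=arm.read_state(); print(s)
E
```

```text
pics
top [ 279.  -10. 1272.] [[0.0, -1.0, 0.0], [-0.98, -0.0, -0.18], [0.18, -0.0, -0.98]]
side [ 556. -681. 1366.] [[1.0, 0.05, -0.01], [0.05, -0.89, -0.45], [-0.03, 0.45, -0.89]]
{'clock': 0.1, 'joints': array([ 1.42855404e+00,  3.85447619e-01,  6.76250401e-03, -4.07148697e-04,
       -1.19400832e+00, -2.58581911e-01]), 'joint_vel': array([ 0.00093191, -0.00192136,  0.00181649,  0.00096779, -0.0012602 ,
       -0.00331716]), 'joint_efforts': array([-9.59055287e-04, -3.93322062e+01,  1.88928831e+01,  4.19803306e+00,
       -2.61595051e-03,  3.50285688e-06]), 'position': array([243.65905079, 574.98007859, 230.35445809]), 'ee_rot': array([ 9.79969216e-01, -1.99146682e-01, -1.33756594e-04,  9.57950201e-04]), 'contact_force': array([0.04652858, 0.00995606, 1.06810249]), 'wrist_torque': array([0.02086003, 0.01247883, 0.04109182]), 'gripper_width': 85.2554527316176}
```

View pics/top0.png

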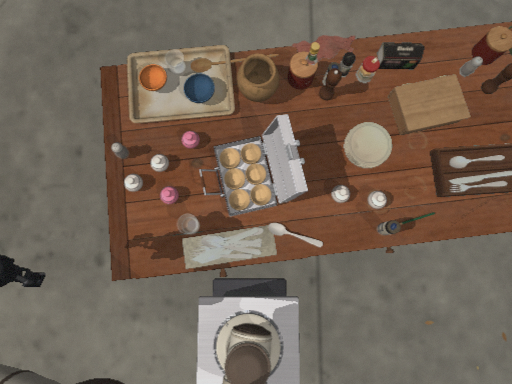

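View pics/side0.png

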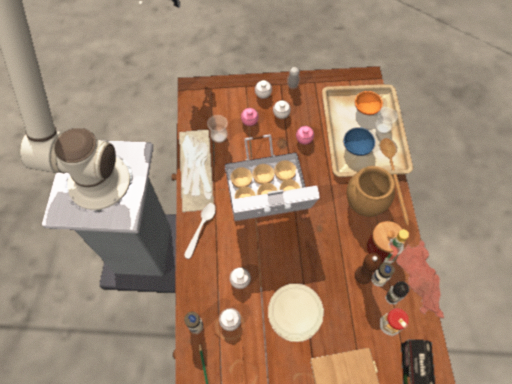

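The top view shows four white pots at about (160,162), (133,183), (341,193) and (377,199). The pink look-alikes are at (190,139) and (169,195). The case is near (245,175), its front facing image left (+y) and its lid on the right. The side view agrees.

```bash
python3 - <<'E'
from h import *
for n,seeds in [('top',[(160,162),(133,183),(341,193),(377,199),(119,150),(190,139),(169,195),(188,224)]),('side',[(264,89),(282,109),(240,278),(230,319)])]:
    z=np.load(f'/tmp/{n}.npz'); W=cloud(z['d'],dict(R=z['R'],t=z['t'],camera_matrix=z['K']))
    print(n,z['K'][0,0])
    for u,v in seeds:
        w=W[v-14:v+15,u-14:u+15].reshape(-1,3); w=w[w[:,2]>12]
        hi=w[w[:,2]>np.nanmax(w[:,2])-12]
        b=w[(w[:,2]>15)]
        print((u,v),'zmax',np.nanmax(w[:,2]).round(1),'knob',hi.mean(0).round(1),len(hi),'bodymid',((b.min(0)+b.max(0))/2).round(0), (b.max(0)-b.min(0)).round(0))
z=np.load('/tmp/top.npz'); W=cloud(z['d'],dict(R=z['R'],t=z['t'],camera_matrix=z['K']))
sub=W[110:220,190:310]
im=z['im'][110:220,190:310]
# rim points: z 38..50
m=(abs(sub[...,2]-44)<7)
cv2.imwrite('pics/rim.png',cv2.resize(np.hstack([im,np.dstack([m*255]*3).astype(np.uint8), cv2.applyColorMap(np.nan_to_num(sub[...,2]).clip(0,250).astype(np.uint8),2)]),None,fx=2.2,fy=2.2,interpolation=0))
# wood seats: orange pixels below 30mm
hsv=cv2.cvtColor(im,cv2.COLOR_BGR2HSV)
wd=((hsv[...,0]>10)&(hsv[...,0]<25)&(hsv[...,1]>60)&(hsv[...,2]>150)).astype(np.uint8)
k,l,s,c=cv2.connectedComponentsWithStats(wd)
for i in range(1,k):
    if s[i,4]>30: print('wood',s[i],np.nanmean(sub[l==i],0).round(1))
E
```

```text
top 384.6455761805473
(160, 162) zmax 65.8 knob [582.8 293.3  60.7] 37 bodymid [582. 293.  42.] [57. 57. 48.]
(133, 183) zmax 65.8 knob [515.8 376.1  60.7] 41 bodymid [514. 376.  41.] [55. 58. 50.]
(341, 193) zmax 67.0 knob [ 479.5 -304.6   61.7] 38 bodymid [ 479. -303.   43.] [55. 54. 49.]
(377, 199) zmax 66.2 knob [ 459.5 -422.5   61.5] 41 bodymid [ 459. -421.   43.] [57. 54. 47.]
(119, 150) zmax 91.0 knob [620.2 418.9  85.4] 72 bodymid [619. 419.  54.] [38. 37. 74.]
(190, 139) zmax 65.5 knob [663.1 192.2  59.9] 39 bodymid [662. 192.  42.] [54. 56. 47.]
(169, 195) zmax 65.4 knob [474.7 256.7  60.6] 42 bodymid [474. 257.  43.] [57. 58. 44.]
(188, 224) zmax 92.3 knob [377.6 187.3  85.8] 82 bodymid [371. 181.  54.] [74. 68. 77.]
side 474.42145681109224
(264, 89) zmax 68.9 knob [515.2 379.6  62.2] 26 bodymid [530. 357.  42.] [ 83. 101.  53.]
(282, 109) zmax 70.0 knob [581.9 294.8  64. ] 28 bodymid [572. 314.  43.] [75. 96. 55.]
(240, 278) zmax 69.9 knob [ 479.3 -301.9   62.1] 46 bodymid [ 479. -302.   43.] [58. 57. 55.]
(230, 319) zmax 67.5 knob [ 460.1 -420.    61.6] 54 bodymid [ 460. -420.   44.] [56. 57. 48.]
wood [ 0  0 43  8 96] [755.  128.2  19.3]
wood [ 52  33  19  18 237] [624.2 -14.    9.2]
wood [ 34  38  18  20 203] [608.4  51.7  10.2]
wood [ 57  53  19  20 253] [553.8 -30.4   9.6]
wood [ 38  58  19  20 205] [538.3  34.9   9.8]
wood [ 59  71  22  23 261] [485.1 -46.4   9.6]
wood [ 42  79  19  20 207] [468.4  18.2   9.9]
```

View pics/rim.png

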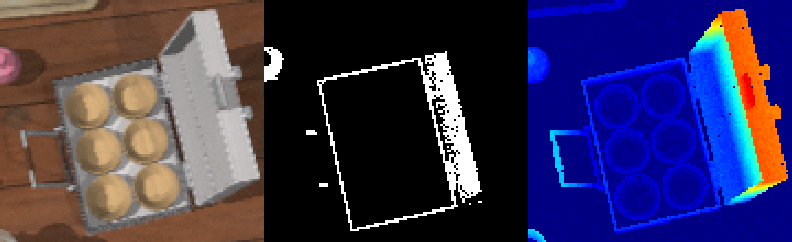

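The rim mask shows the case rim as a clean rectangle, with the lid leaning back on the right and the bail bar on the left.

```bash
python3 - <<'E'
from h import *
z=np.load('/tmp/top.npz'); W=cloud(z['d'],dict(R=z['R'],t=z['t'],camera_matrix=z['K']))
sub=W[110:220,190:310].reshape(-1,3)
yaw=-1.335; c0=np.array([545,4.])
def loc(P,yaw,c0):
    ex=np.array([np.cos(yaw),np.sin(yaw)]);ey=np.array([-ex[1],ex[0]])
    return np.c_[(P[:,:2]-c0)@ex,(P[:,:2]-c0)@ey]
rim=sub[abs(sub[:,2]-44)<6]
for it in range(6):
    l=loc(rim,yaw,c0)
    f=rim[(abs(l[:,0]+78)<10)&(abs(l[:,1])<105)]; lf=loc(f,yaw,c0)
    a=rim[(abs(l[:,1]-116)<10)&(abs(l[:,0])<65)]; la=loc(a,yaw,c0)
    b=rim[(abs(l[:,1]+116)<10)&(abs(l[:,0])<65)]; lb=loc(b,yaw,c0)
    s=np.polyfit(lf[:,1],lf[:,0],1)[0]
    sa=np.polyfit(la[:,0],la[:,1],1)[0]; sb=np.polyfit(lb[:,0],lb[:,1],1)[0]
    yaw+= (-s*2+sa+sb)/4
    ex=np.array([np.cos(yaw),np.sin(yaw)]);ey=np.array([-ex[1],ex[0]])
    c0=c0+ex*(np.median(lf[:,0])+78)+ey*(np.median(la[:,1])+np.median(lb[:,1]))/2
print(yaw,c0,len(f),len(a),len(b),s,sa,sb,np.median(la[:,1]),np.median(lb[:,1]),f[:,2].mean())
L=loc(sub,yaw,c0)
m=(sub[:,2]>30)&(L[:,0]<-95)&(L[:,0]>-190)&(abs(L[:,1])<60)
bb=np.c_[L,sub[:,2]][m]; far=bb[np.argsort(bb[:,0])[:25]]; print('bail',far.mean(0),bb[:,0].min(),bb[:,2].max())
m=(L[:,0]>85)&(L[:,0]<220)&(abs(L[:,1])<115)&(sub[:,2]>60)
ll=np.c_[L,sub[:,2]][m]; print('lid top',ll[np.argsort(-ll[:,2])[:20]].mean(0), ll[:,2].max())
m2=(abs(ll[:,1])<18); q=ll[m2]; print('tab',q[np.argsort(-q[:,2])[:10]].round(0).tolist())
for n,(x,y) in enumerate([(x,y) for x in(-36,36) for y in(-72,0,72)]): print('seat',n,(c0+ex*x+ey*y).round(1))
print('ex',ex)
E
```

```text
-1.338801511202194 [539.25742849   8.91080313] 79 57 56 0.0011813791578251728 0.0027371326753019075 -0.00037437435965104594 115.93529782485516 -115.93529782486229 43.9856441156411
bail [-138.37916876   -3.16149832   82.5032405 ] -140.60985651764202 87.67943002747069
lid top [133.07627176   1.82611902 227.65412218] 231.66736870053347
tab [[130.0, 15.0, 232.0], [133.0, 5.0, 231.0], [130.0, 3.0, 230.0], [132.0, 9.0, 229.0], [132.0, -12.0, 229.0], [135.0, -12.0, 229.0], [136.0, 14.0, 228.0], [134.0, -15.0, 228.0], [132.0, -2.0, 228.0], [136.0, -9.0, 227.0]]
seat 0 [460.9  27.4]
seat 1 [531.   43.9]
seat 2 [601.1  60.5]
seat 3 [477.5 -42.7]
seat 4 [547.5 -26.1]
seat 5 [617.6  -9.6]
ex [ 0.22991935 -0.97320968]
```

```bash
cat >> h.py <<'E'
from scipy.spatial.transform import Rotation as Ro
C0=np.array([539.26,8.91]);YAW=-1.3388
EX=np.array([np.cos(YAW),np.sin(YAW)]);EY=np.array([-EX[1],EX[0]])
def case(x,y,z): return np.r_[C0+EX*x+EY*y,z]
SEAT=[case(x,y,53.5) for x in(-36,36) for y in(-72,0,72)]
def plan(*tg,p=None):
    """tool-frame shifts (cm) from the present pose to world TCP targets"""
    s=arm.read_state(); R=Ro.from_quat(s['ee_rot']); p=s['position'] if p is None else p
    print('t',round(s['clock'],2),'pos',s['position'].round(1),'w',round(s['gripper_width'],1),'F',s['contact_force'].round(1))
    for g in tg: print(np.round(g,1),'->',np.round(R.inv().apply(np.array(g)-p)/10,2).tolist())
E
python3 - <<'E'
from h import *
plan([582,294,120],[582,294,50],[515.5,377.5,120])
E
```

```text
t 0.1 pos [243.7 575.  230.4] w 85.3 F [0.  0.  1.1]
[582 294 120] -> [42.12, 12.64, 11.06]
[582 294  50] -> [42.12, 12.63, 18.06]
[515.5 377.5 120. ] -> [32.73, 7.55, 11.05]
```

>>> move_arm --moves '[{"gripper":0.2,"xyz":[42.12,12.64,4],"angular":[0,0,0]},{"gripper":0.2,"xyz":[42.12,12.64,4],"angular":[0,0,0]},{"gripper":0.2,"xyz":[42.12,12.64,4],"angular":[0,0,0]},{"gripper":0.2,"xyz":[42.12,12.64,4],"angular":[0,0,0]},{"gripper":0.2,"xyz":[42.12,12.64,4],"angular":[0,0,0]},{"gripper":0.2,"xyz":[42.12,12.64,4],"angular":[0,0,0]},{"gripper":0.2,"xyz":[42.12,12.64,4],"angular":[0,0,0]},{"gripper":0.2,"xyz":[42.12,12.64,4],"angular":[0,0,0]},{"gripper":0.2,"xyz":[42.12,12.64,6],"angular":[0,0,0]},{"gripper":0.2,"xyz":[42.12,12.64,6],"angular":[0,0,0]}]'

```text
clock: 1.35
position: [581.0, 294.3, 169.3]
ee_rot: [0.98, -0.199, -0.002, 0.002]
contact_force: [-1.0, 1.2, 0.3]
gripper_width: 51.5
```

```bash
python3 - <<'E'
from h import *
plan([582,294,120],[582,294,50])
im,d,c=snap('wrist','w0.png')
for p in ([582,294,62],[515.5,377.5,62]): print(proj(p,c))
print(-np.array(c['R']).T@np.array(c['t']).ravel())
E
```

```text
t 1.35 pos [581.  294.3 169.3] w 51.5 F [-1.   1.2  0.3]
[582 294 120] -> [0.12, -0.03, 4.93]
[582 294  50] -> [0.14, -0.06, 11.93]
[254.17468578 191.64539378]
[200.36081579 286.07400562]
[656.49632878 263.81714958 311.59720977]
```

View pics/w0.png

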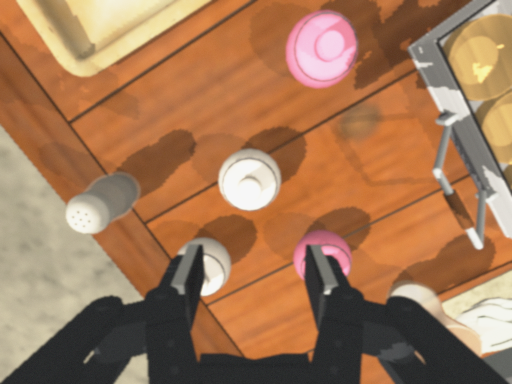

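The wrist view shows white pot B at (250,180), white pot A partly hidden at (205,265), and two pink ones at (322,50) and (322,255).

```bash
cat >> h.py <<'E'
def knobs(name='wrist',guess=None,fn=None):
    im,d,c=snap(name,fn); W=cloud(d,c)
    hsv=cv2.cvtColor(im,cv2.COLOR_BGR2HSV)
    z=np.nan_to_num(W[...,2])
    m=((z>53)&(z<70)&(hsv[...,1]<70)&(hsv[...,2]>110)).astype(np.uint8)
    k,l,s,cc=cv2.connectedComponentsWithStats(m)
    for i in range(1,k):
        if s[i,4]>15:
            w=W[l==i]
            if np.ptp(w[:,0])<40 and np.ptp(w[:,1])<40:
                print('knob',name,cc[i].round(0),'mean',w.mean(0).round(1),'mid',((w.min(0)+w.max(0))/2).round(1),'ext',np.ptp(w,axis=0).round(0),s[i,4])
    return im,d,c,W
E
python3 - <<'E'
from h import *
knobs('wrist'); knobs('top')
plan([582,294,120],[582,294,50])
E
```

```text
knob wrist [331.  46.] mean [664.2 198.5  61.9] mid [663.8 198.5  61.8] ext [20. 19.  5.] 616
knob wrist [442. 152.] mean [553.7 139.8  61.9] mid [553.3 139.4  61.5] ext [ 5. 16. 17.] 96
knob wrist [250. 190.] mean [585.4 297.8  61.2] mid [584.3 298.4  58.4] ext [22. 22. 11.] 529
knob wrist [110. 198.] mean [625.3 412.1  60.5] mid [623.4 415.4  61.5] ext [33. 16. 17.] 407
knob wrist [480. 225.] mean [475.9 122.2  61.9] mid [475.5 121.7  61.6] ext [ 7. 18. 17.] 124
knob wrist [205. 284.] mean [514.5 374.2  60.2] mid [514.  376.3  58.7] ext [16. 12. 11.] 110
knob wrist [431. 310.] mean [397.8 181.1  57.1] mid [397.3 179.2  60.8] ext [ 8. 11. 16.] 46
knob top [157. 160.] mean [581.3 292.8  60.7] mid [580.8 293.3  59.7] ext [16. 21. 12.] 35
knob top [130. 180.] mean [516.2 376.1  60.1] mid [516.7 376.2  59. ] ext [21. 23. 11.] 40
knob top [343. 192.] mean [ 479.4 -304.2   61.4] mid [ 478.6 -305.    60.1] ext [19. 21. 13.] 40
knob top [380. 198.] mean [ 459.8 -422.7   61.1] mid [ 459.7 -424.5   60.6] ext [20. 21. 13.] 41
t 1.5 pos [582.2 295.5 172.1] w 51.3 F [-0.4 -0.  -0.3]
[582 294 120] -> [0.03, 0.15, 5.21]
[582 294  50] -> [0.03, 0.15, 12.21]
```

>>> move_arm --moves '[{"gripper":0.1,"xyz":[0.05,-0.05,6],"angular":[0,0,0]},{"gripper":0.1,"xyz":[0.05,-0.05,9],"angular":[0,0,0]},{"gripper":0.1,"xyz":[0.05,-0.05,12.1],"angular":[0,0,0]},{"gripper":0.1,"xyz":[0.05,-0.05,12.1],"angular":[0,0,0]},{"gripper":-1,"xyz":[0.05,-0.05,12.1],"angular":[0,0,0]},{"gripper":-1,"xyz":[0.05,-0.05,12.1],"angular":[0,0,0]},{"gripper":-1,"xyz":[0.05,-0.05,12.1],"angular":[0,0,0]},{"gripper":-1,"xyz":[0.05,-0.05,12.1],"angular":[0,0,0]}]'

```text
clock: 2.5
position: [584.5, 296.2, 52.8]
ee_rot: [0.98, -0.199, 0.002, -0.002]
contact_force: [-0.7, 1.7, 6.4]
gripper_width: 17.9
```

```bash
python3 - <<'E'
from h import *
p=arm.read_state()['position']
plan(p+[0,0,100],np.r_[SEAT[2][:2],150],SEAT[2])
E
```

```text
t 2.5 pos [584.5 296.2  52.8] w 17.9 F [-0.7  1.7  6.4]
[584.5 296.2 152.8] -> [0.03, -0.04, -10.0]
[601.1  60.5 150. ] -> [10.74, 21.02, -9.78]
[601.1  60.5  53.5] -> [10.71, 21.06, -0.13]
```

>>> move_arm --moves '[{"gripper":-1,"xyz":[0,0,-2],"angular":[0,0,0]},{"gripper":-1,"xyz":[0,0,-6],"angular":[0,0,0]},{"gripper":-1,"xyz":[0,0,-10],"angular":[0,0,0]},{"gripper":-1,"xyz":[0,0,-10],"angular":[0,0,0]}]'

```text
clock: 3.0
position: [584.4, 295.9, 154.1]
ee_rot: [0.98, -0.199, 0.002, -0.003]
contact_force: [-0.4, 0.9, -2.0]
gripper_width: 18.5
```

```bash
python3 - <<'E'
from h import *
im,d,c=snap('wrist','w1.png')
plan(np.r_[SEAT[2][:2],150],SEAT[2])
E
```

```text
t 3.05 pos [582.9 295.1 151.4] w 18.5 F [-1.  -0.1 -2.9]
[601.1  60.5 150. ] -> [10.84, 20.89, 0.09]
[601.1  60.5  53.5] -> [10.83, 20.91, 9.74]
```

View pics/w1.png

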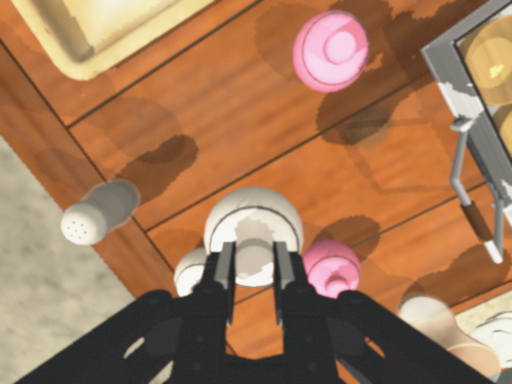

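```bash
cat >> h.py <<'E'
R0=Ro.from_quat([0.979969,-0.199147,0,0])
def rel(cmd,*tg):
    for g in tg: print(np.round(g,1),'->',np.round(R0.inv().apply(np.array(g)-np.array(cmd))/10,2).tolist())
def seerim(name='wrist'):
    im,d,c=snap(name); W=cloud(d,c).reshape(-1,3)
    P=W[abs(W[:,2]-44)<4]; q=P[:,:2]-C0; l=np.c_[q@EX,q@EY]
    for nm,a,b,s in(('front',0,1,-78),('+y',1,0,116),('-y',1,0,-116)):
        k=l[(abs(l[:,a]-s)<8)&(abs(l[:,b])<(100 if a==0 else 65))]
        if len(k)>30: print(nm,len(k),'mid off',np.round(np.median(k[:,a])-s,2),'z',P[:,2].mean().round(1),'at',np.percentile(k[:,b],[5,95]).round(0),'slope',np.polyfit(k[:,b],k[:,a],1)[0].round(4))
E
python3 - <<'E'
from h import *
rel([582.8,294.7,150.3],np.r_[SEAT[2][:2],155],SEAT[2])
E
```

```text
[601.1  60.5 155. ] -> [10.82, 20.85, -0.47]
[601.1  60.5  53.5] -> [10.82, 20.85, 9.68]
```

>>> move_arm --moves '[{"gripper":-1,"xyz":[5,10,-0.5],"angular":[0,0,0]},{"gripper":-1,"xyz":[5,10,-0.5],"angular":[0,0,0]},{"gripper":-1,"xyz":[10.82,20.85,-0.5],"angular":[0,0,0]},{"gripper":-1,"xyz":[10.82,20.85,-0.5],"angular":[0,0,0]},{"gripper":-1,"xyz":[10.82,20.85,-0.5],"angular":[0,0,0]},{"gripper":-1,"xyz":[10.82,20.85,-0.5],"angular":[0,0,0]}]'

```text
clock: 3.8
position: [600.2, 60.3, 153.5]
ee_rot: [0.98, -0.2, -0.002, 0.001]
contact_force: [-0.5, -0.5, -2.5]
gripper_width: 18.7
```

```bash
python3 - <<'E'
from h import *
seerim(); seerim('side'); seerim('top')
plan(SEAT[2])
E
```

```text
front 165 mid off -3.55 z 44.9 at [-18.  98.] slope 0.0025
+y 872 mid off 2.48 z 44.9 at [-57.  59.] slope -0.0003
-y 468 mid off 3.64 z 44.9 at [ 3. 62.] slope -0.0009
front 69 mid off -4.12 z 44.3 at [-88.  43.] slope -0.0073
+y 38 mid off -0.24 z 44.3 at [-62.  39.] slope -0.0048
-y 38 mid off 0.13 z 44.3 at [-60.  55.] slope -0.0058
front 67 mid off -0.06 z 44.1 at [-89.  86.] slope 0.0011
-y 45 mid off 0.35 z 44.1 at [-57.  55.] slope -0.0014
t 3.95 pos [600.9  62.  154.5] w 18.2 F [-0.  -0.2 -1.8]
[601.1  60.5  53.5] -> [0.09, 0.12, 10.1]
```

```bash
sed -i 's/^C0=.*;YAW/C0=np.array([540.7,12.3]);YAW/' h.py; python3 - <<'E'
from h import *
rel([601.1,60.5,155.3],SEAT[2])
A=[516.5,378.5]; rel(SEAT[2],np.r_[A,160],np.r_[A,50])
for i in range(6): print(i,SEAT[i])
E
```

```text
[602.5  63.9  53.5] -> [-0.0, -0.37, 10.18]
[516.5 378.5 160. ] -> [-20.2, -25.61, -10.65]
[516.5 378.5  50. ] -> [-20.2, -25.61, 0.35]
0 [462.35177803  30.7812368   53.5       ]
1 [532.42285033  47.33553615  53.5       ]
2 [602.49392262  63.8898355   53.5       ]
3 [478.90607738 -39.2898355   53.5       ]
4 [548.97714967 -22.73553615  53.5       ]
5 [619.04822197  -6.1812368   53.5       ]
```

>>> move_arm --moves '[{"gripper":-1,"xyz":[0,-0.37,4],"angular":[0,0,0]},{"gripper":-1,"xyz":[0,-0.37,7],"angular":[0,0,0]},{"gripper":-1,"xyz":[0,-0.37,8.5],"angular":[0,0,0]},{"gripper":-1,"xyz":[0,-0.37,9.3],"angular":[0,0,0]},{"gripper":-1,"xyz":[0,-0.37,10.1],"angular":[0,0,0]},{"gripper":-1,"xyz":[0,-0.37,10.1],"angular":[0,0,0]}]'

```text
clock: 4.7
position: [604.1, 64.7, 56.9]
ee_rot: [0.98, -0.198, 0.002, -0.001]
contact_force: [-1.0, 0.4, 4.8]
gripper_width: 18.4
```

>>> move_arm --moves '[{"gripper":-0.3,"xyz":[0,0,0],"angular":[0,0,0]},{"gripper":0.1,"xyz":[0,0,-0.2],"angular":[0,0,0]},{"gripper":0.1,"xyz":[0,0,-0.5],"angular":[0,0,0]},{"gripper":0.1,"xyz":[0,0,-5],"angular":[0,0,0]},{"gripper":0.1,"xyz":[0,0,-10.5],"angular":[0,0,0]},{"gripper":0.1,"xyz":[0,0,-10.5],"angular":[0,0,0]},{"gripper":0.1,"xyz":[-10.1,-12.8,-10.5],"angular":[0,0,0]},{"gripper":0.1,"xyz":[-10.1,-12.8,-10.5],"angular":[0,0,0]},{"gripper":0.1,"xyz":[-10.1,-12.8,-10.5],"angular":[0,0,0]}]'

```text
clock: 5.82
position: [558.5, 223.6, 158.7]
ee_rot: [0.98, -0.198, -0.0, 0.0]
contact_force: [0.2, -0.5, -0.1]
gripper_width: 47.1
```

```bash
python3 - <<'E'
from h import *
knobs('wrist'); knobs('top'); knobs('side')
cmd=[602.5,63.9,54.3]-R0.apply([101,128,105])*[1,1,1]+2*np.array(R0.apply([0,0,0])); 
cmd=np.array([602.5,63.9,54.3])+R0.apply([-101,-128,-105]); print('cmd',cmd); plan([516.5,378.5,50])
rel(cmd,[516.5,378.5,160],[516.5,378.5,50])
E
```

```text
knob wrist [229.  54.] mean [664.3 198.7  61.8] mid [664.3 198.7  61.4] ext [18. 20.  6.] 624
knob wrist [432.  62.] mean [603.7  68.8  64.6] mid [603.1  66.9  61.1] ext [22. 23. 15.] 1007
knob wrist [356. 163.] mean [553.1 138.8  61.5] mid [552.9 139.5  61.5] ext [ 7. 17. 17.] 111
knob wrist [ 18. 213.] mean [622.5 411.4  60.9] mid [622.2 414.1  61.5] ext [32. 14. 17.] 600
knob wrist [402. 237.] mean [475.7 120.9  61.4] mid [474.7 120.7  61.3] ext [ 7. 17. 16.] 117
knob wrist [117. 290.] mean [523.  376.5  58.4] mid [518.7 379.4  58.1] ext [19. 20. 10.] 214
knob wrist [251. 292.] mean [475.6 262.7  62. ] mid [475.4 262.8  62.1] ext [17. 19.  4.] 260
knob top [228. 154.] mean [602.   62.8  63.3] mid [604.9  62.9  61.2] ext [25. 23. 16.] 43
knob top [130. 180.] mean [515.9 376.5  60.6] mid [516.2 377.7  59.3] ext [20. 22. 12.] 40
knob top [343. 192.] mean [ 479.3 -304.4   61.2] mid [ 478.8 -304.8   60.3] ext [19. 21. 13.] 40
knob top [380. 198.] mean [ 459.3 -422.4   61.8] mid [ 459.4 -424.3   62. ] ext [19. 22. 12.] 41
knob side [293.  77.] mean [619.5 410.7  61.2] mid [622.4 412.2  
[... 424 characters left out ...]
479.8 -301.7   61.1] mid [ 479.  -301.6   60.3] ext [20. 19. 14.] 51
knob side [377. 276.] mean [ 868.6 -286.4   64.3] mid [ 870.  -284.1   62.6] ext [16. 25. 15.] 17
knob side [395. 298.] mean [ 912.7 -345.5   62.5] mid [ 916.2 -343.5   61.5] ext [26. 15. 15.] 21
knob side [229. 316.] mean [ 460.4 -420.4   62.1] mid [ 460.  -420.    60.5] ext [20. 21. 14.] 55
knob side [196. 327.] mean [ 375.1 -453.8   63.3] mid [ 370.8 -450.9   62.3] ext [29. 18. 15.] 18
cmd [559.47171489 221.16909004 159.3       ]
t 5.97 pos [558.8 223.  158.5] w 47.2 F [ 0.5 -0.8 -0.5]
[516.5 378.5  50. ] -> [-9.91, -12.71, 10.85]
[516.5 378.5 160. ] -> [-10.1, -12.81, -0.07]
[516.5 378.5  50. ] -> [-10.1, -12.81, 10.93]
```

>>> move_arm --moves '[{"gripper":0.1,"xyz":[-10.05,-12.75,0],"angular":[0,0,0]},{"gripper":0.1,"xyz":[-10.05,-12.75,0],"angular":[0,0,0]},{"gripper":0.1,"xyz":[-10.05,-12.75,0],"angular":[0,0,0]},{"gripper":0.1,"xyz":[-10.05,-12.75,5],"angular":[0,0,0]},{"gripper":0.1,"xyz":[-10.05,-12.75,9],"angular":[0,0,0]},{"gripper":0.1,"xyz":[-10.05,-12.75,10.85],"angular":[0,0,0]},{"gripper":0.1,"xyz":[-10.05,-12.75,10.85],"angular":[0,0,0]},{"gripper":-1,"xyz":[-10.05,-12.75,10.85],"angular":[0,0,0]},{"gripper":-1,"xyz":[-10.05,-12.75,10.85],"angular":[0,0,0]},{"gripper":-1,"xyz":[-10.05,-12.75,10.85],"angular":[0,0,0]}]'

```text
clock: 7.22
position: [518.1, 379.2, 53.1]
ee_rot: [0.98, -0.199, 0.001, -0.002]
contact_force: [-0.3, 1.0, 5.1]
gripper_width: 18.8
```

```bash
python3 - <<'E'
from h import *
cmd=np.array([559.47,221.17,159.3])+R0.apply([-100.5,-127.5,108.5]); print('cmd',cmd)
plan(np.r_[SEAT[1][:2],155])
s=SEAT[1]; rel(cmd,np.r_[s[:2],155],np.r_[s[:2],54.6])
E
```

```text
cmd [516.70689719 377.78359149  50.8       ]
t 7.22 pos [518.1 379.2  53.1] w 18.8 F [-0.3  1.   5.1]
[532.4  47.3 155. ] -> [14.27, 29.96, -10.29]
[532.4  47.3 155. ] -> [14.34, 29.81, -10.42]
[532.4  47.3  54.6] -> [14.34, 29.81, -0.38]
```

>>> move_arm --moves '[{"gripper":-1,"xyz":[0,0,-5],"angular":[0,0,0]},{"gripper":-1,"xyz":[0,0,-10.4],"angular":[0,0,0]},{"gripper":-1,"xyz":[2,4,-10.4],"angular":[0,0,0]},{"gripper":-1,"xyz":[6,12,-10.4],"angular":[0,0,0]},{"gripper":-1,"xyz":[10,20.5,-10.4],"angular":[0,0,0]},{"gripper":-1,"xyz":[13,27,-10.4],"angular":[0,0,0]},{"gripper":-1,"xyz":[14.34,29.81,-10.4],"angular":[0,0,0]},{"gripper":-1,"xyz":[14.34,29.81,-10.4],"angular":[0,0,0]},{"gripper":-1,"xyz":[14.34,29.81,-10.4],"angular":[0,0,0]}]'

```text
clock: 8.35
position: [531.5, 45.2, 154.5]
ee_rot: [0.98, -0.201, -0.001, 0.0]
contact_force: [0.5, -0.6, -1.9]
gripper_width: 18.4
```

>>> move_arm --moves '[{"gripper":-1,"xyz":[0,0,4],"angular":[0,0,0]},{"gripper":-1,"xyz":[0,0,7],"angular":[0,0,0]},{"gripper":-1,"xyz":[0,0,8.5],"angular":[0,0,0]},{"gripper":-1,"xyz":[0,0,9.3],"angular":[0,0,0]},{"gripper":-1,"xyz":[0,0,10.05],"angular":[0,0,0]},{"gripper":-1,"xyz":[0,0,10.05],"angular":[0,0,0]}]'

```text
clock: 9.1
position: [534.2, 48.2, 57.1]
ee_rot: [0.98, -0.198, 0.002, -0.001]
contact_force: [-1.3, -0.2, 8.3]
gripper_width: 18.2
```

```bash
python3 - <<'E'
from h import *
rel([532.4,47.3,54.3],[481,-301.5,270],[481,-301.5,160])
E
```

```text
[ 481.  -301.5  270. ] -> [8.88, 34.12, -21.57]
[ 481.  -301.5  160. ] -> [8.88, 34.12, -10.57]
```

>>> move_arm --moves '[{"gripper":-0.3,"xyz":[0,0,0],"angular":[0,0,0]},{"gripper":0.1,"xyz":[0,0,-0.2],"angular":[0,0,0]},{"gripper":0.1,"xyz":[0,0,-0.5],"angular":[0,0,0]},{"gripper":0.1,"xyz":[0,0,-5],"angular":[0,0,0]},{"gripper":0.1,"xyz":[0,0,-11],"angular":[0,0,0]},{"gripper":0.1,"xyz":[0,0,-17],"angular":[0,0,0]},{"gripper":0.1,"xyz":[0,0,-23],"angular":[0,0,0]},{"gripper":0.1,"xyz":[0,0,-23],"angular":[0,0,0]},{"gripper":0.1,"xyz":[0,0,-23],"angular":[0,0,0]}]'

```text
clock: 10.22
position: [532.1, 47.7, 284.0]
ee_rot: [0.98, -0.199, -0.0, -0.0]
contact_force: [0.2, 0.5, -0.3]
gripper_width: 46.9
```

>>> move_arm --moves '[{"gripper":0.1,"xyz":[1.6,6,0],"angular":[0,0,0]},{"gripper":0.1,"xyz":[3.1,12,0],"angular":[0,0,0]},{"gripper":0.1,"xyz":[4.7,18,0],"angular":[0,0,0]},{"gripper":0.1,"xyz":[6.2,24,0],"angular":[0,0,0]},{"gripper":0.1,"xyz":[7.8,30,0],"angular":[0,0,0]},{"gripper":0.1,"xyz":[8.88,34.12,0],"angular":[0,0,0]},{"gripper":0.1,"xyz":[8.88,34.12,3],"angular":[0,0,0]},{"gripper":0.1,"xyz":[8.88,34.12,8],"angular":[0,0,0]},{"gripper":0.1,"xyz":[8.88,34.12,11.4],"angular":[0,0,0]},{"gripper":0.1,"xyz":[8.88,34.12,11.4],"angular":[0,0,0]}]'

```text
clock: 11.48
position: [478.4, -300.3, 165.9]
ee_rot: [0.98, -0.199, -0.005, -0.001]
contact_force: [-0.3, 0.3, 0.5]
gripper_width: 47.2
```

```bash
python3 - <<'E'
from h import *
knobs('wrist');knobs('side'); knobs('top',fn='top2.png')
cmd=[481,-301.5,170.3]; plan([481,-301.5,50.3]); rel(cmd,[481,-301.5,50.8])
E
```

```text
knob wrist [396. 155.] mean [ 463.1 -418.4   60.9] mid [ 461.6 -419.5   58.6] ext [22. 22. 11.] 659
knob wrist [254. 188.] mean [ 482.4 -301.4   61.2] mid [ 481.2 -300.9   58.6] ext [22. 22. 11.] 552
knob wrist [442. 232.] mean [ 383.  -436.9   64.8] mid [ 378.6 -438.6   61.6] ext [19. 39. 17.] 297
knob wrist [424. 236.] mean [ 378.3 -424.5   54.9] mid [ 376.  -427.2   55.3] ext [24. 17.  4.] 66
knob side [291.  78.] mean [614.  410.5  57.7] mid [614.4 410.8  58.2] ext [18. 15. 10.] 17
knob side [383. 123.] mean [917.9 232.1  60.9] mid [918.2 236.8  61.7] ext [30. 25. 16.] 24
knob side [285. 163.] mean [600.   65.   62.6] mid [600.9  65.9  61.2] ext [25. 30. 16.] 46
knob side [239. 274.] mean [ 479.6 -302.    61.9] mid [ 479.1 -301.5   59.9] ext [20. 20. 13.] 52
knob side [394. 297.] mean [ 911.8 -343.9   63.7] mid [ 914.9 -339.5   62. ] ext [29. 22. 16.] 24
knob side [229. 316.] mean [ 460.3 -420.1   61.3] mid [ 460.  -420.7   61.2] ext [20. 19. 11.] 55
knob top [177.  66.] mean [908.9 241.4  59.6] mid [911.1 241.6  61.9] ext [16. 39. 15.] 16
knob top [229. 154.] mean [600.9  61.9  64.1] mid [599.8  60.9  60.6] ext [24. 19. 15.] 41
knob top [234. 176.] mean [529.7  45.   63.8] mid [530.8  42.7  61.4] ext [21. 23. 17.] 39
knob top [343. 192.] mean [ 479.3 -304.3   61.6] mid [ 478.8 -304.6   60.7] ext [19. 19. 15.] 40
knob top [380. 198.] mean [ 459.9 -422.2   61.3] mid [ 459.9 -422.8   59.9] ext [20. 22. 13.] 42
knob top [384. 229.] mean [ 362.  -428.    63.7] mid [ 365.1 -429.3   61.7] ext [34. 12. 13.] 16
t 11.62 pos [ 482.  -301.5  171.4] w 46.8 F [0.5 1.  0.9]
[ 481.  -301.5   50.3] -> [-0.12, 0.03, 12.11]
[ 481.  -301.5   50.8] -> [0.0, 0.0, 11.95]
```

>>> move_arm --moves '[{"gripper":0.1,"xyz":[0.05,0,5],"angular":[0,0,0]},{"gripper":0.1,"xyz":[0.05,0,9],"angular":[0,0,0]},{"gripper":0.1,"xyz":[0.05,0,11.95],"angular":[0,0,0]},{"gripper":0.1,"xyz":[0.05,0,11.95],"angular":[0,0,0]},{"gripper":-1,"xyz":[0.05,0,11.95],"angular":[0,0,0]},{"gripper":-1,"xyz":[0.05,0,11.95],"angular":[0,0,0]},{"gripper":-1,"xyz":[0.05,0,11.95],"angular":[0,0,0]},{"gripper":-1,"xyz":[0.05,0,11.95],"angular":[0,0,0]}]'

```text
clock: 12.62
position: [483.3, -302.2, 53.3]
ee_rot: [0.98, -0.199, 0.002, 0.001]
contact_force: [-1.2, -1.7, 5.8]
gripper_width: 18.5
```

```bash
python3 - <<'E'
from h import *
cmd=[481.4,-301.7,50.8]; plan([481,-301.5,50.3]); s=SEAT[0]; rel(cmd,np.r_[s[:2],305],np.r_[s[:2],54.6])
E
```

```text
t 12.62 pos [ 483.3 -302.2   53.3] w 18.5 F [-1.2 -1.7  5.8]
[ 481.  -301.5   50.3] -> [-0.24, 0.03, 0.3]
[462.4  30.8 305. ] -> [-14.73, -29.87, -25.42]
[462.4  30.8  54.6] -> [-14.73, -29.87, -0.38]
```

>>> move_arm --moves '[{"gripper":-1,"xyz":[0,0,-6],"angular":[0,0,0]},{"gripper":-1,"xyz":[0,0,-12],"angular":[0,0,0]},{"gripper":-1,"xyz":[0,0,-18],"angular":[0,0,0]},{"gripper":-1,"xyz":[0,0,-24],"angular":[0,0,0]},{"gripper":-1,"xyz":[0,0,-25.4],"angular":[0,0,0]},{"gripper":-1,"xyz":[0,0,-25.4],"angular":[0,0,0]}]'

```text
clock: 13.38
position: [481.5, -300.9, 305.1]
ee_rot: [0.98, -0.199, 0.001, -0.001]
contact_force: [0.2, 0.5, -2.3]
gripper_width: 18.4
```

>>> move_arm --moves '[{"gripper":-1,"xyz":[-2,-4,0],"angular":[0,0,0]},{"gripper":-1,"xyz":[-4.7,-9.5,0],"angular":[0,0,0]},{"gripper":-1,"xyz":[-7.4,-15,0],"angular":[0,0,0]},{"gripper":-1,"xyz":[-10,-20.3,0],"angular":[0,0,0]},{"gripper":-1,"xyz":[-12.7,-25.7,0],"angular":[0,0,0]},{"gripper":-1,"xyz":[-14.73,-29.87,0],"angular":[0,0,0]},{"gripper":-1,"xyz":[-14.73,-29.87,0],"angular":[0,0,0]},{"gripper":-1,"xyz":[-14.73,-29.87,5],"angular":[0,0,0]},{"gripper":-1,"xyz":[-14.73,-29.87,10],"angular":[0,0,0]},{"gripper":-1,"xyz":[-14.73,-29.87,15],"angular":[0,0,0]}]'

```text
clock: 14.62
position: [460.9, 30.0, 151.7]
ee_rot: [0.98, -0.2, -0.002, 0.001]
contact_force: [-0.8, 0.0, -2.2]
gripper_width: 18.5
```

>>> move_arm --moves '[{"gripper":-1,"xyz":[0,0,4],"angular":[0,0,0]},{"gripper":-1,"xyz":[0,0,7],"angular":[0,0,0]},{"gripper":-1,"xyz":[0,0,8.5],"angular":[0,0,0]},{"gripper":-1,"xyz":[0,0,9.3],"angular":[0,0,0]},{"gripper":-1,"xyz":[0,0,10.05],"angular":[0,0,0]},{"gripper":-1,"xyz":[0,0,10.05],"angular":[0,0,0]}]'

```text
clock: 15.38
position: [463.4, 30.3, 57.3]
ee_rot: [0.98, -0.198, 0.001, 0.001]
contact_force: [-5.9, -3.5, 21.6]
gripper_width: 18.0
```

>>> move_arm --moves '[{"gripper":-0.3,"xyz":[0,0,0],"angular":[0,0,0]},{"gripper":0.1,"xyz":[0,0,-0.2],"angular":[0,0,0]},{"gripper":0.1,"xyz":[0,0,-0.5],"angular":[0,0,0]},{"gripper":0.1,"xyz":[0,0,-5],"angular":[0,0,0]},{"gripper":0.1,"xyz":[0,0,-11],"angular":[0,0,0]},{"gripper":0.1,"xyz":[0,0,-17],"angular":[0,0,0]},{"gripper":0.1,"xyz":[0,0,-23],"angular":[0,0,0]},{"gripper":0.1,"xyz":[0,0,-23],"angular":[0,0,0]}]'

```text
clock: 16.38
position: [465.1, 31.8, 289.7]
ee_rot: [0.98, -0.199, 0.005, -0.003]
contact_force: [-0.4, 1.1, -0.8]
gripper_width: 47.0
```

```bash
python3 - <<'E'
from h import *
cmd=[462.35,30.8,284.3]; plan(); rel(cmd,[461.5,-419.5,284.3],[461.5,-419.5,50.8])
knobs('top',fn='top3.png')
E
```

```text
t 16.38 pos [465.1  31.8 289.7] w 47.0 F [-0.4  1.1 -0.8]
[ 461.5 -419.5  284.3] -> [17.5, 41.49, 0.0]
[ 461.5 -419.5   50.8] -> [17.5, 41.49, 23.35]
knob top [239. 197.] mean [459.5  26.9  64.1] mid [458.9  27.3  61.7] ext [25. 19. 16.] 43
knob top [380. 198.] mean [ 459.5 -422.4   61.9] mid [ 459.1 -424.4   60.6] ext [20. 20. 15.] 41
```

>>> move_arm --moves '[{"gripper":0.1,"xyz":[2.5,6,0],"angular":[0,0,0]},{"gripper":0.1,"xyz":[5,12,0],"angular":[0,0,0]},{"gripper":0.1,"xyz":[7.5,17.8,0],"angular":[0,0,0]},{"gripper":0.1,"xyz":[10,23.7,0],"angular":[0,0,0]},{"gripper":0.1,"xyz":[12.5,29.6,0],"angular":[0,0,0]},{"gripper":0.1,"xyz":[15,35.5,0],"angular":[0,0,0]},{"gripper":0.1,"xyz":[17.5,41.49,2],"angular":[0,0,0]},{"gripper":0.1,"xyz":[17.5,41.49,7],"angular":[0,0,0]},{"gripper":0.1,"xyz":[17.5,41.49,11.4],"angular":[0,0,0]},{"gripper":0.1,"xyz":[17.5,41.49,11.4],"angular":[0,0,0]}]'

```text
clock: 17.68
position: [458.6, -417.5, 164.2]
ee_rot: [0.98, -0.2, -0.006, -0.002]
contact_force: [-0.8, 0.1, 0.3]
gripper_width: 47.1
```

```bash
python3 - <<'E'
from h import *
knobs('wrist');plan()
E
```

```text
knob wrist [256. 188.] mean [ 462.8 -420.2   61.2] mid [ 461.7 -419.8   58.5] ext [22. 22. 11.] 558
knob wrist [324. 252.] mean [ 381.6 -453.    58.5] mid [ 380.7 -452.9   58.2] ext [11. 10. 10.] 65
knob wrist [296. 267.] mean [ 379.5 -424.1   62. ] mid [ 378.7 -425.2   61.5] ext [14. 11. 17.] 56
knob wrist [336. 262.] mean [ 372.6 -459.    65.8] mid [ 372.5 -458.7   65.5] ext [10.  3.  9.] 22
t 17.73 pos [ 460.7 -418.7  168. ] w 47.3 F [-0.1 -0.1  0.4]
```

>>> move_arm --moves '[{"gripper":0.1,"xyz":[0.05,0,5],"angular":[0,0,0]},{"gripper":0.1,"xyz":[0.05,0,9],"angular":[0,0,0]},{"gripper":0.1,"xyz":[0.05,0,11.95],"angular":[0,0,0]},{"gripper":0.1,"xyz":[0.05,0,11.95],"angular":[0,0,0]},{"gripper":-1,"xyz":[0.05,0,11.95],"angular":[0,0,0]},{"gripper":-1,"xyz":[0.05,0,11.95],"angular":[0,0,0]},{"gripper":-1,"xyz":[0.05,0,11.95],"angular":[0,0,0]},{"gripper":-1,"xyz":[0.05,0,11.95],"angular":[0,0,0]}]'

```text
clock: 18.73
position: [464.0, -420.6, 53.8]
ee_rot: [0.98, -0.199, 0.003, 0.001]
contact_force: [-0.3, -1.2, 7.1]
gripper_width: 18.2
```

>>> move_arm --moves '[{"gripper":-1,"xyz":[0,0,-6],"angular":[0,0,0]},{"gripper":-1,"xyz":[0,0,-12],"angular":[0,0,0]},{"gripper":-1,"xyz":[0,0,-18],"angular":[0,0,0]},{"gripper":-1,"xyz":[0,0,-24],"angular":[0,0,0]},{"gripper":-1,"xyz":[0,0,-25.4],"angular":[0,0,0]},{"gripper":-1,"xyz":[0,0,-25.4],"angular":[0,0,0]}]'

```text
clock: 19.48
position: [462.2, -418.9, 305.2]
ee_rot: [0.98, -0.199, 0.001, -0.0]
contact_force: [0.1, -0.0, -2.9]
gripper_width: 18.0
```

```bash
python3 - <<'E'
from h import *
cmd=[461.95,-419.7,304.8]; plan(); s=SEAT[4]; rel(cmd,np.r_[s[:2],304.8],np.r_[s[:2],54.3])
E
```

```text
t 19.48 pos [ 462.2 -418.9  305.2] w 18.0 F [ 0.1 -0.  -2.9]
[549.  -22.7 304.8] -> [-7.48, -39.94, 0.0]
[549.  -22.7  54.3] -> [-7.48, -39.94, 25.05]
```

>>> move_arm --moves '[{"gripper":-1,"xyz":[-1,-5,0],"angular":[0,0,0]},{"gripper":-1,"xyz":[-2.2,-11,0],"angular":[0,0,0]},{"gripper":-1,"xyz":[-3.3,-17,0],"angular":[0,0,0]},{"gripper":-1,"xyz":[-4.4,-23,0],"angular":[0,0,0]},{"gripper":-1,"xyz":[-5.5,-29,0],"angular":[0,0,0]},{"gripper":-1,"xyz":[-6.6,-35,0],"angular":[0,0,0]},{"gripper":-1,"xyz":[-7.48,-39.94,0],"angular":[0,0,0]},{"gripper":-1,"xyz":[-7.48,-39.94,0],"angular":[0,0,0]},{"gripper":-1,"xyz":[-7.48,-39.94,5],"angular":[0,0,0]},{"gripper":-1,"xyz":[-7.48,-39.94,10],"angular":[0,0,0]}]'

```text
clock: 20.72
position: [547.8, -22.9, 201.8]
ee_rot: [0.98, -0.199, -0.001, 0.0]
contact_force: [0.2, -0.1, -2.4]
gripper_width: 18.0
```

>>> move_arm --moves '[{"gripper":-1,"xyz":[0,0,5],"angular":[0,0,0]},{"gripper":-1,"xyz":[0,0,9],"angular":[0,0,0]},{"gripper":-1,"xyz":[0,0,12],"angular":[0,0,0]},{"gripper":-1,"xyz":[0,0,13.5],"angular":[0,0,0]},{"gripper":-1,"xyz":[0,0,14.3],"angular":[0,0,0]},{"gripper":-1,"xyz":[0,0,15.05],"angular":[0,0,0]},{"gripper":-1,"xyz":[0,0,15.05],"angular":[0,0,0]}]'

```text
clock: 21.6
position: [550.8, -23.0, 57.9]
ee_rot: [0.98, -0.198, 0.002, 0.0]
contact_force: [-3.5, -2.3, 11.7]
gripper_width: 17.9
```

>>> move_arm --moves '[{"gripper":-0.3,"xyz":[0,0,0],"angular":[0,0,0]},{"gripper":0.1,"xyz":[0,0,-0.2],"angular":[0,0,0]},{"gripper":0.1,"xyz":[0,0,-0.5],"angular":[0,0,0]},{"gripper":0.1,"xyz":[0,0,-5],"angular":[0,0,0]},{"gripper":0.1,"xyz":[0,0,-11],"angular":[0,0,0]},{"gripper":0.1,"xyz":[0,0,-17],"angular":[0,0,0]},{"gripper":0.1,"xyz":[0,0,-23],"angular":[0,0,0]},{"gripper":0.1,"xyz":[-8,-16,-23],"angular":[0,0,0]},{"gripper":0.1,"xyz":[-8,-16,-23],"angular":[0,0,0]},{"gripper":0.1,"xyz":[-8,-16,-23],"angular":[0,0,0]}]'

```text
clock: 22.85
position: [537.6, 158.1, 284.8]
ee_rot: [0.98, -0.199, 0.0, -0.0]
contact_force: [1.4, 0.3, -0.0]
gripper_width: 47.1
```

```bash
python3 - <<'E'
from h import *
print('cmd',np.array([548.98,-22.74,54.3])+R0.apply([-80,-160,-230])); plan()
im,d,c,W=knobs('top'); 
im2,d2,c2,W2=knobs('wrist')
for i in (0,1,2,4):
    for w,nm in((W,'top'),(W2,'wr')):
        P=w.reshape(-1,3); s=SEAT[i]
        P=P[(np.hypot(P[:,0]-s[0],P[:,1]-s[1])<26)&(P[:,2]>57)&(P[:,2]<75)]
        print(i,nm,len(P),P.mean(0).round(1) if len(P) else '',np.percentile(P[:,2],80).round(1) if len(P) else '', 'seat',s.round(1))
a=cv2.resize(im[100:230,90:400],None,fx=2,fy=2); cv2.imwrite('pics/a.png',np.vstack([cv2.resize(im[110:220,190:310],(512,469)),])[:400]); cv2.imwrite('pics/b.png',np.vstack([im2,a[:216,:512]]))
E
```

```text
cmd [537.7761328  155.79423582 284.3       ]
t 22.85 pos [537.6 158.1 284.8] w 47.1 F [ 1.4  0.3 -0. ]
knob top [228. 154.] mean [600.9  62.3  63.8] mid [599.7  61.1  61. ] ext [25. 20. 16.] 42
knob top [256. 171.] mean [545.6 -25.9  64.6] mid [546.1 -26.8  62.6] ext [20. 26. 15.] 43
knob top [233. 176.] mean [529.8  45.7  64.6] mid [530.8  47.3  61.3] ext [21. 20. 16.] 37
knob top [239. 197.] mean [460.   27.7  64.7] mid [460.5  27.3  61.5] ext [21. 19. 16.] 39
knob wrist [470.  45.] mean [ 567.6 -103.2   56. ] mid [ 566.8 -103.2   56.9] ext [10.  5.  8.] 44
knob wrist [313.  77.] mean [603.2  67.4  65.3] mid [603.   66.6  60.8] ext [22. 22. 14.] 356
knob wrist [403.  94.] mean [548.6 -19.6  65. ] mid [547.7 -20.9  61.3] ext [22. 22. 15.] 380
knob wrist [346. 132.] mean [533.   51.2  65.1] mid [531.7  50.1  60.8] ext [22. 22. 15.] 327
knob wrist [269. 145.] mean [552.1 138.5  61.7] mid [552.1 138.7  61.7] ext [ 6. 14. 16.] 52
knob wrist [377. 180.] mean [463.   33.2  64.9] mid [461.5  32.2  61.5] ext [21. 22. 14.] 298
knob wrist [306. 196.] mean [475.  120.1  61.5] mid [474.7 120.8  61.7] ext [ 6. 15. 16.] 44
knob wrist [283. 263.] mean [396.6 181.2  60.1] mid [392.4 182.3  61.5] ext [20. 32. 17.] 91
0 top 40 [460.2  27.4  65.3] 67.8 seat [462.4  30.8  53.5]
0 wr 287 [462.8  33.1  65.2] 66.7 seat [462.4  30.8  53.5]
1 top 36 [529.5  45.4  64.9] 67.6 seat [532.4  47.3  53.5]
1 wr 317 [532.8  51.1  65.4] 66.6 seat [532.4  47.3  53.5]
2 top 39 [601.7  62.   64.6] 66.8 seat [602.5  63.9  53.5]
2 wr 352 [603.2  67.3  65.4] 66.4 seat [602.5  63.9  53.5]
4 top 39 [545.6 -25.8  65.5] 67.4 seat [549.  -22.7  53.5]
4 wr 367 [548.5 -19.8  65.3] 66.6 seat [549.  -22.7  53.5]
```

View pics/b.png

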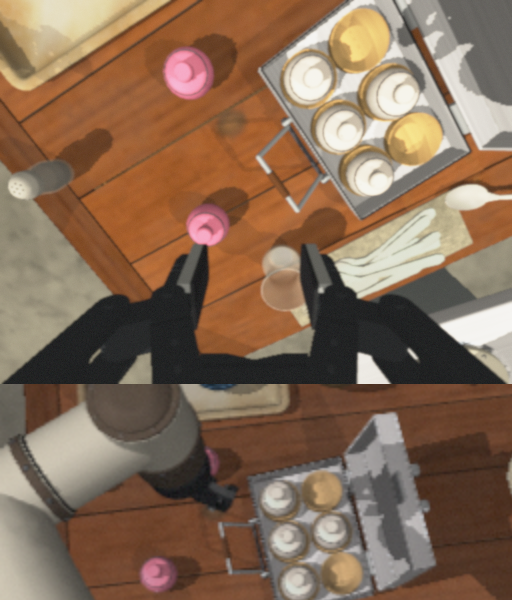

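All four knobs sit at seat positions with tops near 66.5 mm (62 + 4), so the pots are seated. The view shows two empty seats and nothing disturbed. Next is the lid.

```bash
python3 - <<'E'
from h import *
cmd=[537.78,155.79,284.3]
rel(cmd,case(175,0,284.3)); print(case(175,0,284.3), 'turn',YAW-(-0.401-np.pi/2))
h=14.5
for th in [1.826,1.7,1.57,1.5,1.4,1.3,1.2,1.1,1.0,.9,.8,.7,.6,.5,.4,.3,.2,.1,.05,0]:
    c,s=np.cos(th),np.sin(th)
    ex,ez=84-190*c+6*s,44+190*s+6*c
    if th>=1.57: x,z=ex,44+182*s
    else:
        x=min(84-182*c+6*s,84-164*c+36*s-31); z=ez-(x-ex)*np.tan(th) if x>ex else ez
    print(th,'TCP case x %.1f z %.1f'%(x+h,z))
E
```

```text
[ 580.9 -158.   284.3] -> [16.22, 27.21, 0.0]
[ 580.93614425 -158.01163406  284.3       ] turn 0.6329963267948966
1.826 TCP case x 152.3 z 220.1
1.7 TCP case x 128.9 z 224.5
1.57 TCP case x 104.3 z 226.0
1.5 TCP case x 91.6 z 226.0
1.4 TCP case x 73.5 z 224.4
1.3 TCP case x 55.6 z 221.0
1.2 TCP case x 38.1 z 215.8
1.1 TCP case x 21.3 z 208.9
1.0 TCP case x 5.2 z 200.4
0.9 TCP case x -9.9 z 190.3
0.8 TCP case x -24.0 z 178.7
0.7 TCP case x -36.8 z 165.8
0.6 TCP case x -48.3 z 151.7
0.5 TCP case x -59.2 z 137.0
0.4 TCP case x -69.5 z 121.6
0.3 TCP case x -78.5 z 105.0
0.2 TCP case x -86.1 z 87.5
0.1 TCP case x -92.1 z 68.9
0.05 TCP case x -94.5 z 59.5
0 TCP case x -96.5 z 50.0
```

>>> move_arm --moves '[{"gripper":-1,"xyz":[2.5,4,0],"angular":[0,0,-0.15]},{"gripper":-1,"xyz":[5.5,9,0],"angular":[0,0,-0.3]},{"gripper":-1,"xyz":[8.5,14,0],"angular":[0,0,-0.45]},{"gripper":-1,"xyz":[11.5,19.5,0],"angular":[0,0,-0.6]},{"gripper":-1,"xyz":[14.5,24.5,0],"angular":[0,0,-0.633]},{"gripper":-1,"xyz":[16.22,27.21,0],"angular":[0,0,-0.633]},{"gripper":-1,"xyz":[16.22,27.21,0],"angular":[0,0,-0.633]},{"gripper":-1,"xyz":[16.22,27.21,0],"angular":[0,0,-0.633]}]'

```text
clock: 23.95
position: [581.0, -157.7, 284.2]
ee_rot: [0.993, 0.116, -0.0, -0.0]
contact_force: [-0.6, 0.8, -0.0]
gripper_width: -0.0
```

```bash
cat >> h.py <<'E'
def cs():
    s=arm.read_state(); p=s['position']; q=p[:2]-C0; F=s['contact_force']
    y=Ro.from_quat(s['ee_rot']).as_matrix()[:,1]
    print('t',round(s['clock'],2),'case x %.1f y %.1f z %.1f'%(q@EX,q@EY,p[2]),'w',round(s['gripper_width'],1),'Fcase %.1f %.1f %.1f'%(F[:2]@EX,F[:2]@EY,F[2]),'tool y yaw',round(np.arctan2(y[1],y[0]),3),'j6',round(s['joints'][5],2))
E
python3 - <<'E'
from h import *
snap('wrist','w4.png'); cs()
E
```

```text
t 24.0 case x 174.2 y 0.3 z 284.4 w 0.1 Fcase -0.3 0.4 -0.0 tool y yaw -1.338 j6 1.8
```

View pics/w4.png

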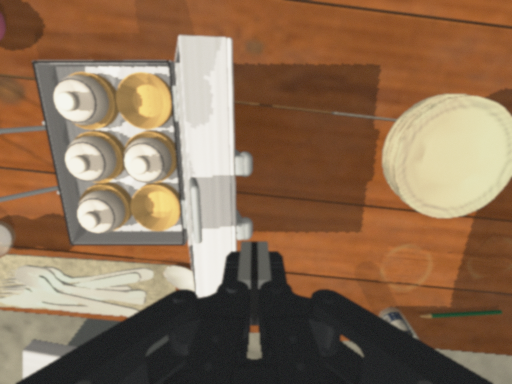

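Wrist view: shut fingers at about (255,250), tab at (195,208), pots still in their seats. I'm lowering behind the tab.

>>> move_arm --moves '[{"gripper":-1,"xyz":[0,0.3,3],"angular":[0,0,0]},{"gripper":-1,"xyz":[0,0.3,6.4],"angular":[0,0,0]},{"gripper":-1,"xyz":[0,0.3,6.4],"angular":[0,0,0]},{"gripper":-1,"xyz":[0,0.3,6.4],"angular":[0,0,0]}]'

```text
clock: 24.5
position: [582.8, -160.1, 222.0]
ee_rot: [0.993, 0.117, 0.001, 0.001]
contact_force: [0.8, -0.2, 0.3]
gripper_width: -0.2
```

```bash
python3 - <<'E'
from h import *
im,d,c=snap('wrist','w5.png'); cs()
W=cloud(d,c); L=np.stack([(W[...,:2]-C0)@EX,(W[...,:2]-C0)@EY],-1)
m=(W[...,2]>206)&(W[...,2]<240)&(L[...,0]<150)&(abs(L[...,1])<60)
l=np.c_[L[m],W[m][:,2]]; print(len(l),l.min(0),l.max(0),np.median(l,0))
E
```

```text
t 24.55 case x 177.7 y 1.5 z 222.4 w -0.1 Fcase -0.8 0.5 0.2 tool y yaw -1.337 j6 1.8
1023 [125.96780081 -19.10217918 206.04864967] [136.42898333  22.45000812 229.06608286] [133.44654004   7.32003349 226.28864828]
```

>>> move_arm --moves '[{"gripper":-1,"xyz":[0,-2.3,0],"angular":[0,0,0]},{"gripper":-1,"xyz":[0,-3,0],"angular":[0,0,0]},{"gripper":-1,"xyz":[0,-4,-0.2],"angular":[0,0,0]},{"gripper":-1,"xyz":[0,-5,-0.4],"angular":[0,0,0]},{"gripper":-1,"xyz":[0,-6.2,-0.5],"angular":[0,0,0]},{"gripper":-1,"xyz":[0,-7.4,-0.55],"angular":[0,0,0]},{"gripper":-1,"xyz":[0,-8.6,-0.55],"angular":[0,0,0]}]'

```text
clock: 25.42
position: [562.7, -76.5, 227.6]
ee_rot: [0.993, 0.116, 0.001, 0.001]
contact_force: [0.5, -3.2, 6.5]
gripper_width: 0.1
```

```bash
cat >> h.py <<'E'
def lid(name='wrist',fn=None):
    im,d,c=snap(name,fn); cs()
    W=cloud(d,c); L=np.stack([(W[...,:2]-C0)@EX,(W[...,:2]-C0)@EY],-1)
    m=(abs(L[...,1])<110)&(abs(L[...,1])>45)&(L[...,0]>-110)&(L[...,0]<150)&(W[...,2]>90)
    l=np.c_[L[m],W[m][:,2]]
    if len(l)>50:
        k=l[np.argsort(-l[:,2])[:40]]; print('highest off-centre lid',k.mean(0).round(1),'n',len(l))
E
python3 - <<'E'
from h import *
lid()
E
```

```text
t 25.48 case x 90.3 y 1.0 z 227.6 w -0.2 Fcase 1.2 -1.4 8.3 tool y yaw -1.337 j6 1.65
highest off-centre lid [103.5  85.1 210.3] n 9928
```

>>> move_arm --moves '[{"gripper":-1,"xyz":[0,-0.9,0.05],"angular":[0,0,0]},{"gripper":-1,"xyz":[0,-1.85,0.14],"angular":[0,0,0]},{"gripper":-1,"xyz":[0,-3.1,0.38],"angular":[0,0,0]},{"gripper":-1,"xyz":[0,-4.3,0.68],"angular":[0,0,0]},{"gripper":-1,"xyz":[0,-5.4,1.0],"angular":[0,0,0]},{"gripper":-1,"xyz":[0,-6.5,1.45],"angular":[0,0,0]},{"gripper":-1,"xyz":[0,-7.6,1.97],"angular":[0,0,0]},{"gripper":-1,"xyz":[0,-8.68,2.54],"angular":[0,0,0]}]'

```text
clock: 26.48
position: [543.2, 10.1, 203.7]
ee_rot: [0.993, 0.117, 0.003, -0.001]
contact_force: [-3.1, 3.9, 12.5]
gripper_width: -0.1
```

```bash
python3 - <<'E'
from h import *
lid()
E
```

```text
t 26.52 case x 1.6 y 1.9 z 202.8 w -0.1 Fcase -6.4 -0.9 13.5 tool y yaw -1.337 j6 1.49
highest off-centre lid [ 29.5  79.6 204. ] n 17298
```

```bash
python3 - <<'E'
from h import *
a,_,_=snap('wrist'); b,_,_=snap('side'); cs()
cv2.imwrite('pics/c.png',np.vstack([a,cv2.resize(b[120:240,190:350],(512,384))])[:,:][:768:1])
cv2.imwrite('pics/c.png',np.hstack([cv2.resize(a,(400,300)),cv2.resize(b[120:240,190:350],(400,300))]))
E
```

```text
t 26.62 case x 1.9 y 1.9 z 202.8 w -0.4 Fcase -8.6 -2.0 10.7 tool y yaw -1.337 j6 1.49
```

View pics/c.png

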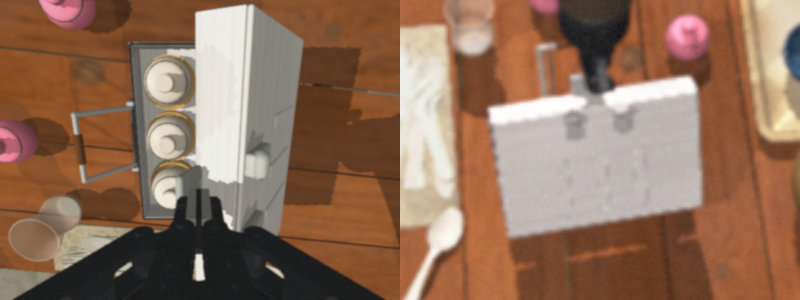

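The lid is following at about 1.02 rad. The reading (-8, +12 N) points along the lid, so the fingertip is resting on the shell's front wall. I'll shift the path outward a few mm.

>>> move_arm --moves '[{"gripper":-1,"xyz":[0,-0.3,-0.65],"angular":[0,0,0]},{"gripper":-1,"xyz":[0,-1.1,-0.1],"angular":[0,0,0]},{"gripper":-1,"xyz":[0,-2.0,0.5],"angular":[0,0,0]},{"gripper":-1,"xyz":[0,-2.7,1.05],"angular":[0,0,0]},{"gripper":-1,"xyz":[0,-3.4,1.65],"angular":[0,0,0]},{"gripper":-1,"xyz":[0,-4.1,2.3],"angular":[0,0,0]},{"gripper":-1,"xyz":[0,-4.7,2.95],"angular":[0,0,0]},{"gripper":-1,"xyz":[0,-5.3,3.65],"angular":[0,0,0]},{"gripper":-1,"xyz":[0,-5.8,4.35],"angular":[0,0,0]}]'

```text
clock: 27.75
position: [528.6, 64.4, 156.3]
ee_rot: [0.993, 0.116, -0.0, -0.0]
contact_force: [-0.2, -0.6, 1.8]
gripper_width: -0.4
```

```bash
python3 - <<'E'
from h import *
lid()
E
```

```text
t 27.8 case x -53.8 y -0.3 z 155.4 w -0.3 Fcase 0.3 0.6 0.4 tool y yaw -1.339 j6 1.38
highest off-centre lid [-28.5  82.8 170.4] n 30295
```

>>> move_arm --moves '[{"gripper":-1,"xyz":[0,-0.6,0.75],"angular":[0,0,0]},{"gripper":-1,"xyz":[0,-1.1,1.5],"angular":[0,0,0]},{"gripper":-1,"xyz":[0,-1.6,2.3],"angular":[0,0,0]},{"gripper":-1,"xyz":[0,-2.1,3.1],"angular":[0,0,0]},{"gripper":-1,"xyz":[0,-2.6,4.0],"angular":[0,0,0]},{"gripper":-1,"xyz":[0,-3.0,5.0],"angular":[0,0,0]},{"gripper":-1,"xyz":[0,-3.4,5.9],"angular":[0,0,0]},{"gripper":-1,"xyz":[0,-3.7,6.85],"angular":[0,0,0]},{"gripper":-1,"xyz":[0,-4.0,7.8],"angular":[0,0,0]}]'

```text
clock: 28.92
position: [519.6, 103.2, 78.3]
ee_rot: [0.993, 0.116, 0.0, -0.0]
contact_force: [-0.6, -0.1, 0.7]
gripper_width: 0.0
```

```bash
python3 - <<'E'
from h import *
lid()
E
```

```text
t 28.98 case x -93.5 y -0.4 z 77.1 w 0.0 Fcase -0.1 -0.0 -0.7 tool y yaw -1.339 j6 1.3
highest off-centre lid [-71.8  85.8 105.6] n 38483
```

>>> move_arm --moves '[{"gripper":-1,"xyz":[0,-0.2,0.8],"angular":[0,0,0]},{"gripper":-1,"xyz":[0,-0.4,1.5],"angular":[0,0,0]},{"gripper":-1,"xyz":[0,-0.5,2.1],"angular":[0,0,0]},{"gripper":-1,"xyz":[0,-0.6,2.6],"angular":[0,0,0]},{"gripper":-1,"xyz":[0,-0.6,2.9],"angular":[0,0,0]},{"gripper":-1,"xyz":[0,-0.6,2.9],"angular":[0,0,0]}]'

```text
clock: 29.72
position: [518.3, 108.9, 50.1]
ee_rot: [0.993, 0.116, 0.0, -0.0]
contact_force: [-1.1, 0.1, 2.5]
gripper_width: -0.1
```

```bash
cat >> h.py <<'E'
def lidtop(name='wrist'):
    im,d,c=snap(name); cs()
    W=cloud(d,c); x=(W[...,:2]-C0)@EX; y=(W[...,:2]-C0)@EY
    for a,b in((-70,-40),(-20,20),(40,70)):
        m=(x>a)&(x<b)&(y>50)&(y<105)&(W[...,2]>60); print('lid z at x',(a,b),m.sum(),np.median(W[...,2][m]).round(1) if m.sum() else '')
    m=(x<-93)&(x>-175)&(W[...,2]>25)&(abs(y)<55)&(W[...,2]<110); k=np.c_[x[m],y[m],W[...,2][m]]
    if len(k): k=k[np.argsort(-k[:,2])[:60]]; print('bail high pts',k.mean(0).round(1))
E
python3 - <<'E'
from h import *
lidtop(); lidtop('top')
E
```

```text
t 29.77 case x -99.2 y 0.4 z 50.1 w 0.5 Fcase -0.2 0.5 1.8 tool y yaw -1.339 j6 1.29
lid z at x (-70, -40) 14005 80.0
lid z at x (-20, 20) 4737 80.0
lid z at x (40, 70) 0 
bail high pts [-128.4    5.5  109.9]
t 29.82 case x -99.2 y 0.4 z 50.1 w -0.1 Fcase -0.3 -0.1 2.2 tool y yaw -1.339 j6 1.29
lid z at x (-70, -40) 93 79.8
lid z at x (-20, 20) 208 79.8
lid z at x (40, 70) 154 80.1
bail high pts [-121.8  -27.4   71.4]
```

>>> move_arm --moves '[{"gripper":-1,"xyz":[0,0,0.2],"angular":[0,0,0]},{"gripper":-1,"xyz":[0,0,0.2],"angular":[0,0,0]},{"gripper":-1,"xyz":[0,0,0],"angular":[0,0,0]},{"gripper":-1,"xyz":[0,0,-4],"angular":[0,0,0]},{"gripper":-1,"xyz":[0,0,-9],"angular":[0,0,0]},{"gripper":-1,"xyz":[0,0,-9],"angular":[0,0,0]},{"gripper":-1,"xyz":[0,-4,-9],"angular":[0,0,0]},{"gripper":-1,"xyz":[0,-7.6,-9],"angular":[0,0,0]},{"gripper":-1,"xyz":[0,-7.6,-9],"angular":[0,0,0]}]'

```text
clock: 30.95
position: [499.9, 184.1, 138.7]
ee_rot: [0.993, 0.117, -0.001, 0.0]
contact_force: [-1.1, 0.4, 0.4]
gripper_width: 0.2
```

```bash
python3 - <<'E'
from h import *
im,d,c=snap('wrist','w7.png'); cs()
W=cloud(d,c); x=(W[...,:2]-C0)@EX; y=(W[...,:2]-C0)@EY; z=W[...,2]
m=(x<-110)&(x>-160)&(z>62)&(z<95)&(abs(y)<50); k=np.c_[x[m],y[m],z[m]]; print(len(k),k.min(0).round(1),k.max(0).round(1))
for a in range(-42,43,12):
    q=k[abs(k[:,1]-a)<6]; 
    if len(q): print(a,len(q),q.mean(0).round(1),q[:,2].max().round(1))
lidtop('top')
E
```

```text
t 31.0 case x -175.6 y -0.4 z 138.7 w 0.1 Fcase -0.3 0.3 0.2 tool y yaw -1.337 j6 1.15
1514 [-142.7  -41.9   62.1] [-120.    43.1   85.5]
-42 180 [-131.1  -38.6   73.9] 83.3
-30 120 [-138.1  -29.7   81.7] 83.7
-18 156 [-138.3  -17.1   82.6] 85.3
-6 226 [-138.3   -5.9   83.1] 85.2
6 234 [-138.4    6.1   83.2] 85.5
18 209 [-138.2   17.2   82.5] 85.3
30 160 [-138.1   29.9   81.7] 83.8
42 229 [-132.3   40.1   75.5] 83.8
t 31.05 case x -174.9 y -0.4 z 138.8 w 0.5 Fcase 0.1 -0.4 -0.0 tool y yaw -1.338 j6 1.15
lid z at x (-70, -40) 159 79.6
lid z at x (-20, 20) 205 79.6
lid z at x (40, 70) 151 79.7
bail high pts [-131.5  -13.6   79.7]
```

View pics/w7.png

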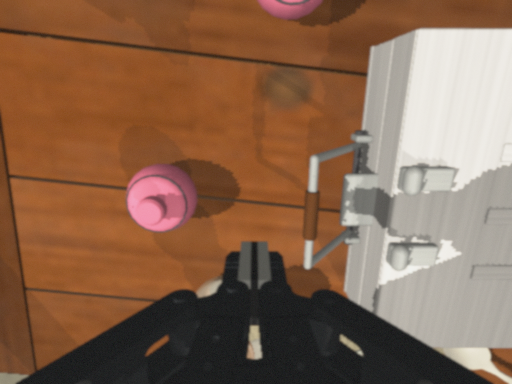

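Wrist view: bail bar at (312,215), centred on y≈0, height about 80, so φ≈0.88. The humps at (425,180) and (410,255) are free, and the lid is flat at 80 mm. Next I push the bar over.

>>> move_arm --moves '[{"gripper":-1,"xyz":[0.05,0,4],"angular":[0,0,0]},{"gripper":-1,"xyz":[0.05,0,7],"angular":[0,0,0]},{"gripper":-1,"xyz":[0.05,0,7],"angular":[0,0,0]},{"gripper":-1,"xyz":[0.05,1.5,7],"angular":[0,0,0]},{"gripper":-1,"xyz":[0.05,2.5,6.5],"angular":[0,0,0]},{"gripper":-1,"xyz":[0.05,3.24,6.1],"angular":[0,0,0]},{"gripper":-1,"xyz":[0.05,4.0,5.8],"angular":[0,0,0]},{"gripper":-1,"xyz":[0.05,4.7,5.5],"angular":[0,0,0]},{"gripper":-1,"xyz":[0.05,5.4,5.4],"angular":[0,0,0]},{"gripper":-1,"xyz":[0.05,6.2,5.3],"angular":[0,0,0]}]'

```text
clock: 32.3
position: [515.9, 122.1, 87.3]
ee_rot: [0.993, 0.116, 0.001, -0.0]
contact_force: [-0.5, 0.6, 2.4]
gripper_width: -0.1
```

```bash
cat >> h.py <<'E'
def bail(name='wrist',fn=None):
    im,d,c=snap(name,fn); cs()
    W=cloud(d,c); x=(W[...,:2]-C0)@EX; y=(W[...,:2]-C0)@EY; z=W[...,2]
    for a,b in ((-40,-22),(22,40)):
        m=(x<-45)&(x>-150)&(z>87)&(z<112)&(y>a)&(y<b); k=np.c_[x[m],y[m],z[m]]
        if len(k): print('bail',name,(a,b),len(k),k.mean(0).round(1),k.min(0).round(0),k.max(0).round(0))
E
python3 - <<'E'
from h import *
bail(); bail('top')
E
```

```text
t 32.35 case x -111.8 y 0.7 z 87.1 w -0.0 Fcase -0.8 0.3 0.5 tool y yaw -1.339 j6 1.26
bail wrist (-40, -22) 230 [-53.6 -25.5  88. ] [-64. -32.  87.] [-48. -22.  90.]
bail wrist (22, 40) 2329 [-72.5  29.9  91.9] [-99.  22.  87.] [-48.  40. 101.]
t 32.4 case x -112.0 y 0.4 z 86.7 w 0.4 Fcase 0.5 -0.5 -0.1 tool y yaw -1.34 j6 1.26
bail top (-40, -22) 47 [-68.9 -30.6  92. ] [-93. -38.  87.] [-46. -23. 105.]
bail top (22, 40) 5 [-56.1  29.9  91. ] [-71.  23.  87.] [-45.  35.  97.]
```

>>> move_arm --moves '[{"gripper":-1,"xyz":[0,0.8,0],"angular":[0,0,0]},{"gripper":-1,"xyz":[0,1.5,0],"angular":[0,0,0]},{"gripper":-1,"xyz":[0,1.9,0.05],"angular":[0,0,0]},{"gripper":-1,"xyz":[0,2.3,0.1],"angular":[0,0,0]},{"gripper":-1,"xyz":[0,2.7,0.15],"angular":[0,0,0]},{"gripper":-1,"xyz":[0,3.1,0.2],"angular":[0,0,0]},{"gripper":-1,"xyz":[0,3.4,0.25],"angular":[0,0,0]},{"gripper":-1,"xyz":[0,3.4,0.25],"angular":[0,0,0]}]'

```text
clock: 33.4
position: [523.1, 88.6, 83.9]
ee_rot: [0.993, 0.115, -0.001, 0.0]
contact_force: [0.3, -0.3, 0.9]
gripper_width: -0.2
```

```bash
python3 - <<'E'
from h import *
bail(); bail('top')
E
```

```text
t 33.45 case x -78.4 y 0.4 z 83.9 w -0.4 Fcase 0.0 0.1 -0.3 tool y yaw -1.34 j6 1.33
bail wrist (-40, -22) 2 [-77.6 -34.5  94.1] [-78. -35.  94.] [-77. -34.  94.]
bail wrist (22, 40) 2110 [-65.7  30.1  91.3] [-81.  22.  87.] [-48.  40.  96.]
t 33.5 case x -78.5 y 0.3 z 83.9 w -0.1 Fcase -0.4 0.5 1.1 tool y yaw -1.339 j6 1.33
bail top (-40, -22) 41 [-63.9 -31.4  92.5] [-77. -40.  87.] [-48. -24.  99.]
```

>>> move_arm --moves '[{"gripper":-1,"xyz":[0,-2,0],"angular":[0,0,0]},{"gripper":-1,"xyz":[0,-4.5,0],"angular":[0,0,0]},{"gripper":-1,"xyz":[0,-6,-4],"angular":[0,0,0]},{"gripper":-1,"xyz":[0,-6,-10],"angular":[0,0,0]},{"gripper":-1,"xyz":[0,-6,-12],"angular":[0,0,0]},{"gripper":-1,"xyz":[0,-6,-12],"angular":[0,0,0]}]'

```text
clock: 34.25
position: [510.1, 148.1, 206.0]
ee_rot: [0.993, 0.116, 0.002, -0.001]
contact_force: [-0.6, 0.4, -1.1]
gripper_width: -0.0
```

```bash
python3 - <<'E'
from h import *
im,d,c=snap('wrist','w9.png'); cs()
W=cloud(d,c); x=(W[...,:2]-C0)@EX; y=(W[...,:2]-C0)@EY; z=W[...,2]
for a in (-30,-12,0,12,30):
    m=(x<-35)&(x>-150)&(z>89)&(z<112)&(abs(y-a)<5); k=np.c_[x[m],y[m],z[m]]
    if len(k): print(a,len(k),k.mean(0).round(1),'zmax',k[:,2].max().round(1),'x at z>94',k[k[:,2]>93][:,0].mean().round(1))
lidtop('top')
E
```

```text
t 34.3 case x -139.0 y 0.4 z 204.2 w -0.1 Fcase -0.0 0.3 0.1 tool y yaw -1.339 j6 1.21
-30 210 [-70.8 -29.9  93.4] zmax 96.7 x at z>94 -70.5
-12 124 [-63.1 -12.1  95. ] zmax 97.4 x at z>94 -62.8
0 127 [-63.1   0.   95. ] zmax 97.4 x at z>94 -62.7
12 136 [-63.1  12.1  95.2] zmax 97.6 x at z>94 -62.8
30 260 [-71.4  30.1  93.5] zmax 96.3 x at z>94 -71.1
t 34.35 case x -138.8 y -0.1 z 203.2 w -0.3 Fcase 0.2 -0.1 -1.0 tool y yaw -1.339 j6 1.21
lid z at x (-70, -40) 153 79.5
lid z at x (-20, 20) 205 79.2
lid z at x (40, 70) 155 79.6
bail high pts [-98.   -2.6  49.5]
```

View pics/w9.png

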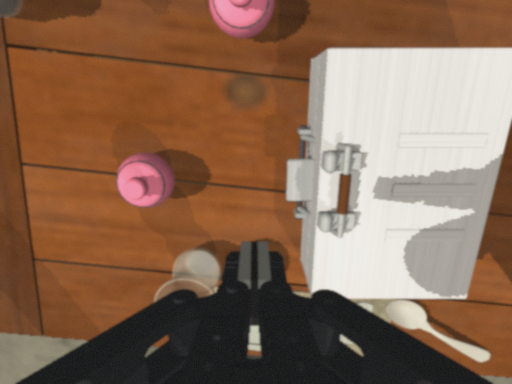

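The bar at (345,190) lies behind the humps: x −63 mm, top about 96, so φ≈1.90. The lid is flat and the gripper touches nothing.

```bash
python3 -c "
from h import *
arm.job_done(); cs()"
```

```text
the job is handed in; nothing more can be done
the job is handed in; nothing more can be done
```

I set the four white pots that were there into seats 0, 1, 2 and 4, shut the lid, pushed the wire bail over its humps and handed the job in. No verdict was reported.

- **Pots:** before I closed the lid, all four knob tops read about 66.5 mm, against 66 expected for a seated pot. Sideways they matched the seats within the disagreement between the cameras (3–6 mm between top and wrist), so I have no independent check of the 5 mm limit. I could not see the pots once the lid was shut.
- **Lid:** its flat top read 79–80 mm at all the points I measured. During closing the fingertip rested briefly on the shell's front wall (about 15 N), so I moved the path outward. I kept to about 0.9 rad/s or less, well under the slam limit.
- **Bail:** the bar sits 63 mm in front of the case centre, behind the humps, with its centre about 91 mm up. That puts the bail at about 1.90 rad (1.85 needed).
- **Other things:** the gripper did not go near the pink pots, glass, shaker, jar or spoon. They looked unmoved in the views I took, but I did not measure them again. The gripper was clear of everything at hand-in, at about 34 s.

My last script's readout after hand-in was refused, so the checks above are from just before it.

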